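Proof-pull a glued hanging loop with a spring tension gauge

ROBOT

A 6-joint arm with a two-finger parallel gripper is mounted at the origin on a cart in front of the work surface, level with it; the furniture and walls round the work are solid. World frame = base frame: x ahead of the robot, y to its left, z up, the work surface at z = 0. Lengths are in mm, angles in rad, forces in N, time in s.
With the tool pointing down it reaches from about 350 to 875 mm from the base axis. Payload 15.5 kg.
Tool frame: the origin (TCP) lies midway between the tips of the shut fingers; the grasp point (between the pads) lies 19 mm behind it; y points along the fingers, z is the direction in which the jaws open and shut, and the axes are right-handed (so a half turn about y gives the same grasp; the last joint's range is limited). The gripper opens to 85 mm and grips with 20 to 120 N. Pads are 22 mm wide; open, the fingers measure 114 mm over their backs; the gripper's body (76 mm by 85 mm) begins 54 mm behind the grasp point. The pads swing forward as they close: fully open they stand 13 mm farther back than shut.
Start: joints at [-1.403, 0.494, 1.345, -0, 1.302, -0.096], TCP at [162.97, -603.38, 231.277] pointing down, gripper open.
Joint ranges: [-2.91, 2.91], [-0.82, 2.16], [0.22, 2.67], [-1.22, 4.37], [0.12, 2.79], [-3.08, 3.08]. Speed limits (rad/s): [1.89, 1.89, 2.57, 3.01, 3.01, 3.01].

INTERFACE

Orientations are given as a 3x3 rotation matrix whose columns are the frame's x, y, z axes.
In Python, from bench import * gives the robot as it stands. The module is installed in compiled form; this text tells all that it offers.
- The arm moves only by the tool send_rows, never from a script. Its arguments are lists of equal length, an entry for each row: "slide": the shift along the tool's x, y, z in m, a list of three; "twist": the turn about the tool's y in degrees; "gripper": the opening, from 0 (shut) to 1 (fully open). A call has 1 to 5 rows; each row is the pose to reach, as a shift and turn from the pose measured when the call began, along the tool's axes at that moment; what a row does not reach only later rows make up. A row lasts 1/12 s, in which the tool goes at most 41.7 mm and 7.16 degrees, less where a joint would pass 70% of its speed; a pose out of reach is approached as far as the arm can. A call with a gripper value outside its range is refused whole. The fingers move at their own pace and stop on an object; "newtons" is the grip in N (left out, the last holds). Time passes only in rows, so rows that repeat a pose let the fingers close. It gives the time, the measured TCP pose, the force and the opening at its end, in the units of the state.
- get_state(): the state, without advancing time (a new reading comes with each control period).
- camera(name): name is "side" or "top" or "wrist"; returns a dict with "image" (400x640x3 uint8, red, green, blue), "range_z" (400x640 float32, mm along the optical axis (not along the pixel's ray), 0 where there is no reading), "fovy" (degrees; the focal length in pixels is half the picture's height over the tangent of half this angle, whatever the lens; pixels are square), "cx", "cy" (the principal point, pixels), "rvec" (rotation vector, rad) and "tvec" (3), from world to camera coordinates, as OpenCV has them. Camera axes: x right, y down, z forward; pixel columns grow to the right and rows downward; lengths in mm; the calibration is good to about 2 mm. A picture is of the moment at which its call begins.
- finish_job(): hands the job in, once; it reports no verdict.
The state is a dict: "t": time; "joint_pos": joint angles; "qd": joint speeds; "tau": joint torques, N m; "tool_pos": TCP position; "tcp_rot": TCP orientation; "wrist_force": force on the tool from outside, world axes, zero at the start; "moment": the same for the moment, N m; "opening": opening from 0.0 (shut) to 1.0 (fully open).
Only numpy, scipy, OpenCV 4.12 (cv2) and the standard library are available. Lean on these libraries where they do the work, as an engineer would, in place of code of your own. Each camera call takes 0.05 s, during which the arm holds its last target. There are 200 camera calls.

TASK

Proof-load the wire loop glued into the edge of the wooden plaque in the vice: lift the tension gauge out of its cradle by its case, lay it flat on the worktop with its hook down inside the loop and let go, then take it by its black pull grip and draw it away from the plaque until the pointer is level with the set marker. Hold it there for a good two seconds without going past, ease the grip back home instead of letting it snap, and leave the gauge lying hooked in the loop, with the drag pointer left at the marker as the record. Leave the other things on the worktop where they are.

Things in the scene. Friction and masses are not known exactly. Their poses are not given: they have to be found in the camera images.
- gauge: Spring tension gauge lying flat, loose, 0.28 kg: grey case 110 long, 30 wide (grasp across), 25 mm high, steel hook at one end, black pull grip at the other. Origin: centre of the case's underside; +x to the hook, -x to the grip, z up. Starts in its cradle, underside 6 mm over the worktop. Pointers and marker stand up to 7 mm above the case, within its width; keep the fingers off them.
- hook_tip (a point): Lower end of the hook's tongue, at gauge x +80.5 mm, 6 mm above the underside. The hook: an arm 12 mm wide, 5 mm thick, 19 to 24 mm above the underside, leaves the case's front (x +58 mm) and ends in a tongue turned straight down, 12 mm wide, 5 mm thick (x 78 to 83 mm), reaching down to 4 mm above the underside.
- grip_mid (a point): Middle of the pull grip's waist: gauge x -91 mm when home, 12.5 mm above the underside. The grip is a black block 22 mm high with a waist 16 mm wide (across the gauge) and 30 mm long between flared ends 30 mm wide; taken across the waist, the flared end keeps the fingers from slipping. It slides out along gauge -x against a spring.
- grip (a joint): How far the grip is pulled out of the case (m), 0 = home, at most 0.046. Spring force about 1.6 N at home plus 0.2 N per mm; let go, it snaps back.
- pointer (a point): The gauge's pointer: black bar across the middle of the scale, fixed to the grip; 40 mm from the gauge's origin along its +x with the grip home, and it moves towards -x as the grip is pulled.
- drag (a joint): Drag (peak) pointer: steel needle beside the pointer, on the gauge's -y side, pushed along by the pointer and staying by friction at the farthest point reached. Value in m on the same zero as joint grip; starts at 0 to 0.006. It does not come back by itself.
- drag_needle (a point): Needle of the drag pointer, on top of the case on the gauge's -y side; level with the pointer (same gauge x) while being pushed by it.
- marker (a joint): Where the set marker stands (m), on the same zero as joint grip: the pointer is level with the marker when the two values are equal; 0.018 to 0.034. Stiff.
- mark (a point): Nose of the set marker: small aluminium block 6x6 mm with a thin nose and a black line, on top of the case on the gauge's +y side. Axes as the gauge's: +x to the hook end.
- loop (a point): Middle of the opening of the wire loop: a level U of 5 mm wire, 14 mm above the worktop, standing out from the edge of the wooden plaque in the vice. x points into the plaque (the loop points to -x), z up. The crossbar's axis lies at x -13 mm, the plaque's edge at x +13 mm (23.5 mm clear between); 36 mm clear along y.
- vice: Small grey bench vice, screwed down, 40 mm high, 88 mm deep (x), its screw on its +y side ending 92 mm from the origin; a wooden plaque 90x60x19 mm lies flat in its jaws. Origin on the worktop under the plaque's centre; -x is the side with the wire loop (crossbar 71 mm from the origin).
- cradle: Fitted wooden cradle, fixed: board 228x74x6 mm; two cheeks and an end wall, 35 mm high, stand close round the pull grip (it cannot be taken there); two low saddles, 17 mm high, beside the case near its hook end. Origin on the worktop under the gauge's starting origin; x along the gauge.
- white_glue: Bystander: white glue bottle with cone cap, 35 mm across, 84 mm high, standing. Origin: centre of its underside.
- tape_roll: Bystander: roll of masking tape lying flat, 44 mm across, 30 mm high. Origin: centre of its underside.
- nippers: Bystander: sprue nippers lying flat, 144x78x15 mm. Origin: centre of its underside.
- paint_jar: Bystander: paint jar, 30 mm across, 39 mm high, standing. Origin: centre of its underside.
- putty_tube: Bystander: putty tube lying flat, 34x101x21 mm. Origin: centre of its underside.
- magnifier_lamp: Obstacle, fixed: round magnifier lamp on a white foot and a curved stem, about 280 mm high and 130 mm across at the head, between the robot's starting place and the work; pass nearer to the robot or higher. Origin: under its foot on the worktop. A brush carousel about as high stands right behind its far side.

How it is judged (in metres and radians):
On the way, in this order (a step that is already met when the one before it is completed fails the run):
1. the gauge lies flat on the worktop with its hook's tongue down inside the wire loop, grip home, let go by the fingers (x of hook_tip in the frame of loop between -0.0125 and 0.013 m and y of hook_tip in the frame of loop between -0.018 and 0.018 m and z of hook_tip in the frame of loop between -0.016 and -0.003 m and angle between gauge's own z axis and vertical below 0.08 rad and height (world z) of gauge below 0.006 m and value of joint grip below 0.003 m and contact force between the fingers and gauge below 0.05 N), for 0.2 s.
2. hooked in the loop and held by the fingers, the grip is pulled until the pointer is within 3 mm of the set marker, and held there for 1.5 s (x of hook_tip in the frame of loop between -0.0125 and 0.013 m and y of hook_tip in the frame of loop between -0.018 and 0.018 m and z of hook_tip in the frame of loop between -0.016 and -0.003 m and x of pointer in the frame of mark between -0.003 and 0.003 m and contact force between the fingers and gauge above 0.5 N), for 1.5 s.
At the end, for the whole second after the job is handed in: The gauge lies flat on the worktop, at rest and released, its hook's tongue still down inside the wire loop; the grip is home (within 3 mm); the drag pointer stands within 3 mm of the set marker (all of step 1 and x of drag_needle in the frame of mark between -0.003 and 0.003 m and linear speed of gauge below 0.01 m/s); the robot touches nothing.
It fails at once if the drag pointer is driven more than 3 mm past the set marker (x of drag_needle in the frame of mark below -0.003 m).
It fails at once if the grip snaps back (faster than 0.5 m/s) (velocity of joint grip below -0.5 m/s).
It fails at once if a bystander is moved more than 30 mm (distance of any of white_glue, tape_roll, nippers, paint_jar, putty_tube from where it was at the start of the episode above 0.03 m).
It also fails if it takes over 67 s, if anything falls off the work surface, if the arm or the gripper's body presses on something with over 40 N, if the wrist force passes 120 N, or if a joint passes its speed limit or range.

## Working session

There is one attempt and no reset: what is moved stays moved. The work goes in short steps, Python scripts to look and compute and a tool call to move; the robot and the scene stay as the last step left them, time stands still between calls to the robot, and variables do not carry over. Pictures are saved under pics/ and viewed, about 8 in all and at most 12, crops included, and the job is handed in when it is done.

Besides the shell and the picture viewer there is one more tool, called as name(argument=value, ...), one argument or row to a line, values as JSON. send_rows: Moves the arm, as the interface text tells. Its arguments: {"type":"object","properties":{"slide":{"type":"array","items":{"type":"array","items":{"type":"number"}}},"twist":{"type":"array","items":{"type":"number"}},"gripper":{"type":"array","items":{"type":"number"}},"newtons":{"type":"number"}},"required":["slide","twist","gripper"]}

```bash
mkdir -p pics; cat > h.py <<'E'
from bench import *
import numpy as np, cv2
def K(c):
    f=200/np.tan(np.radians(c["fovy"])/2); return f
def px2w(c,u,v,z=None,rng=None):
    f=K(c); R=cv2.Rodrigues(np.array(c["rvec"],float))[0]; t=np.array(c["tvec"],float).ravel()
    d=np.array([(u-c["cx"])/f,(v-c["cy"])/f,1.])
    o=-R.T@t; w=R.T@d
    if z is not None: return o+w*(z-o[2])/w[2]
    return o+w*rng
def w2px(c,p):
    f=K(c); R=cv2.Rodrigues(np.array(c["rvec"],float))[0]; t=np.array(c["tvec"],float).ravel()
    q=R@np.array(p,float)+t; return f*q[0]/q[2]+c["cx"],f*q[1]/q[2]+c["cy"]
def cloud(c):
    f=K(c); R=cv2.Rodrigues(np.array(c["rvec"],float))[0]; t=np.array(c["tvec"],float).ravel()
    v,u=np.mgrid[:400,:640]; r=c["range_z"]
    P=np.stack([(u-c["cx"])/f*r,(v-c["cy"])/f*r,r],-1)-t
    P=P@R; P[r==0]=np.nan; return P
def save(img,n): cv2.imwrite("pics/"+n,np.ascontiguousarray(img[:,:,::-1]))
E
python3 - <<'E'
from h import *
import pickle
s=get_state(); print(s["t"],s["tool_pos"],np.round(s["tcp_rot"],3),s["opening"])
d={n:camera(n) for n in("top","side")}
pickle.dump(d,open("c0.pkl","wb"))
for n,c in d.items():
    print(n,K(c),c["cx"],c["cy"],c["rvec"],c["tvec"])
im=d["top"]["image"]; save(cv2.resize(im,(800,500)),"top.png")
save(cv2.resize(d["side"]["image"],(800,500)),"side.png")
E
```

```text
0.0 [ 162.91433251 -603.01671169  230.68588673] [[-0.965 -0.     0.261]
 [-0.261  0.001 -0.965]
 [-0.    -1.    -0.001]] 0.9992760925319258
top 503.5233353575075 327.1654267130696 193.6222141453364 [ 2.10845021 -2.11460208  0.22018982] [ -30.13274274  557.84034578 1108.70659801]
side 497.16772411462273 320.6590220871411 199.9252264972506 [ 2.3015559  -0.27749469  0.13385206] [-555.63897231  102.37552637 1036.85095737]
```

View pics/top.png

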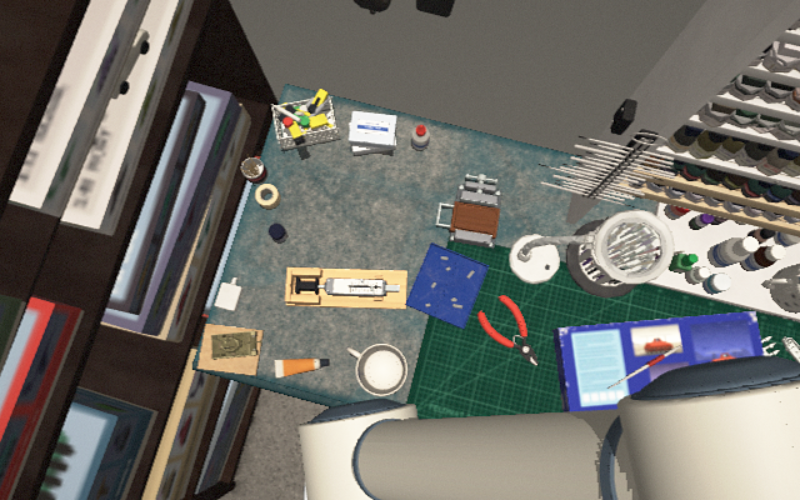

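View pics/side.png

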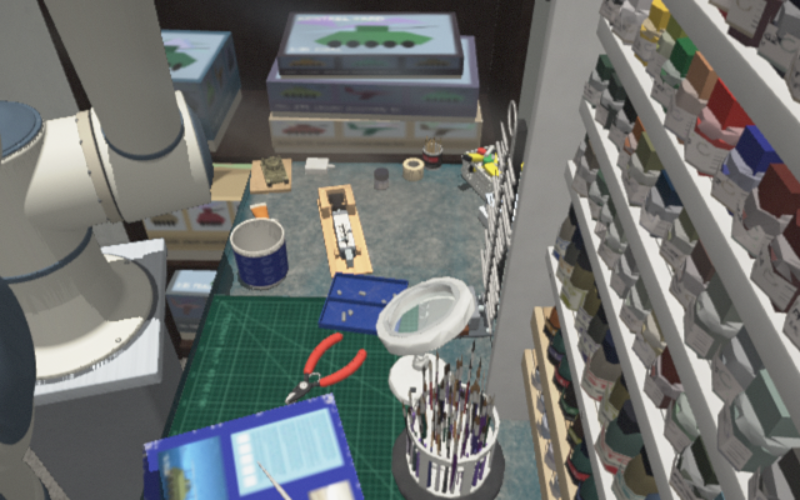

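The top view shows the gauge at about (350,288) with its hook to the right, the vice loop at (445,215), and the lamp at (535,258)/(635,247). The side view agrees. Next I'll enlarge the work area and fit the poses.

```bash
python3 - <<'E'
from h import *
import pickle
d=pickle.load(open("c0.pkl","rb")); c=d["top"]
im=c["image"][130:260,220:420]; save(cv2.resize(im,(800,520),interpolation=cv2.INTER_CUBIC),"crop.png")
P=cloud(c)
for u,v in [(240,215),(300,280),(250,190),(420,150)]: print(u,v,np.round(P[v,u],1))
Z=P[:,:,2]
# gauge case top pts
np.set_printoptions(linewidth=250)
print(np.round(Z[210:250:2,225:332:4]).astype(int))
print(np.round(Z[140:200:3,345:405:3]).astype(int))
E
```

```text
240 215 [512.1 172.7  34.9]
300 280 [361.5  31.   30.7]
250 190 [nan nan nan]
420 150 [ 6.798e+02 -2.623e+02  6.000e-01]
[[-2  1  2 -1  3  3 -2 -1  1  0 -1  3  0 -3  3  1  0  0  2  1 -2  0 -2 -1  0  4  3]
 [ 0  1  1  0 -1  2  0  0  0  1 -1  4  0  0  1 -2  0  4 -1 -1  4  2 -3  0  1 -2 -1]
 [-3 -1 32 38 33 34 33 31  1  2  1 -1 -2 -3  2 -4 -1  1  5  1  0 -1  4  2  1 -4  0]
 [ 2  0 34 37 37 36 33 34 22  6  6  5  3  5  5  7  7  7  4  9  7  8  6 11  8  7 -2]
 [-1  1 31 37 35 37 36 35 20  5  7  4  9  6  4  5  8  1  6 11  8 12  3  6  9 10  0]
 [-2 -6 42 28 28 28 32 34 23  3  5  8  7  8  4  1  5  4 12 19  4  7  7  7  7  9  1]
 [ 4 34 35 32  8  8  5 30  8  7 33  5  5  7  7  4  8 10  5 19 16  6 10  8  9  4  0]
 [ 1 35 36 30  6  3  1 29  9 28 34 28 30 28 30 31 40 32 31 32 30  2  9  6  6  3  3]
 [ 3 35 32 27 28 27 30 27  3 30 32 32 32 33 30 33 28 30 34 33 35 32  8 10  7  6 -1]
 [ 3 37 29 31 32 30 32 31 20 29 31 29 32 32 34 30 30 31 34 39 34 28 27 28  7  6 -1]
 [ 3 36 27 29 31 30 28 28  7 31 33 32 33 35 33 30 31 29 37 35 37 30 31 30  5  5  0]
 [-1 35 28 27  3 13 11 26  3 27 28 28 35 32 31 32 32 29
[... 8563 characters left out ...]
                   13
                    20                   25                   35                   40                   36                   10                    0                   -3                    2]
 [                   5                    2                    5                   18                    2                    3                    3                    0                    3                    0                    2
                     1                    1                    2                    1                    9                    3                    5                    4                    2]]<stdin>:11: RuntimeWarning: invalid value encountered in cast
```

View pics/crop.png

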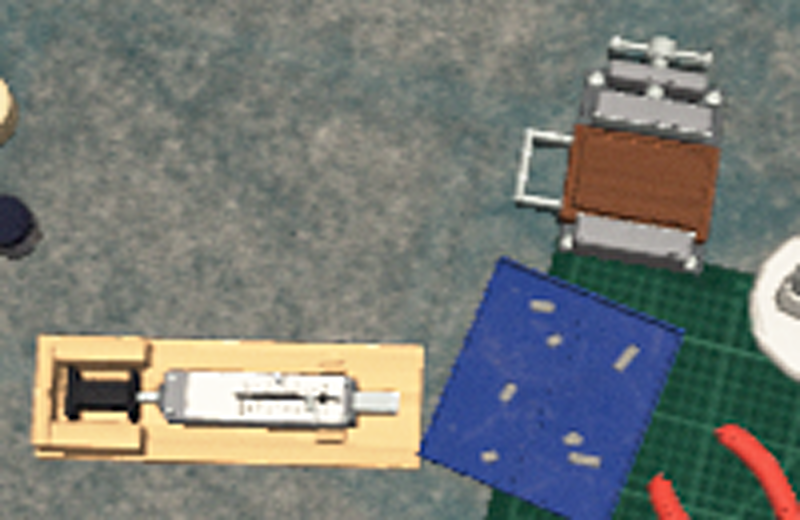

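The crop shows the gauge case running from (163,397) to (353,399), its hook end at (400,402), the loop crossbar from (530,133) to (520,203), and the plaque edge near (575,130)–(562,210).

```bash
python3 - <<'E'
from h import *
import pickle
d=pickle.load(open("c0.pkl","rb")); c=d["top"]
f=lambda x,y,z: px2w(c,220+x/4-.375,130+y/4-.375,z)[:2].round(1)
print("board",[f(x,y,6) for x,y in [(38,335),(425,345),(420,468),(33,457)]])
print("case corners",[f(x,y,31) for x,y in [(168,370),(353,374),(350,427),(165,422)]])
print("hook end",f(400,403,30),"grip",f(103,394,28), "hook edges",f(398,392,30),f(398,414,30))
print("xbar",f(530.5,133,16.5),f(520.5,203,16.5),"arms@plaque",f(573,134,16.5),f(562,204,16.5))
print("plaque",[f(x,y,25) for x,y in [(577,126),(720,148),(706,242),(562,218)]])
P=cloud(c); m=np.zeros((400,640),bool); m[222:238,264:308]=1
m&=(P[:,:,2]>26)&(P[:,:,2]<37)
q=P[m][:,:2]; print(cv2.minAreaRect(q.astype(np.float32)), np.median(P[m][:,2]))
# plaque+vice
m=np.zeros((400,640),bool); m[160:192,355:400]=1; m&=(P[:,:,2]>18)&(P[:,:,2]<31)
print(cv2.minAreaRect(P[m][:,:2].astype(np.float32)))
print("lamp/bluesheet z",P[205,350],P[130:330,390:600,2].max() if 0 else np.nanmax(P[150:230,400:450,2]))
m=P[:,:,2]>60
m[:, 240:560]&=True
for n,(u0,u1,v0,v1) in dict(lamphead=(470,545,160,235),mug=(280,330,270,318),glue=(325,350,95,125),box=(280,320,85,125)).items():
    q=P[v0:v1,u0:u1].reshape(-1,3); q=q[q[:,2]>25]; print(n,np.nanmin(q,0).round(),np.nanmax(q,0).round())
s=d["side"]; 
E
```

```text
board [array([521. , 204.1]), array([514.2, -28.5]), array([440.4, -25.4]), array([447.6, 204.3])]
case corners [array([495.7, 122.1]), array([493. ,  13.7]), array([461.8,  15.3]), array([465. , 123.2])]
hook end [475.9 -13.9] grip [482.  160.3] hook edges [482.4 -12.7] [469.5 -12.7]
xbar [642.9 -93. ] [599.1 -86.4] arms@plaque [ 642.2 -118.9] [ 598.4 -111.5]
plaque [array([ 644.8, -120.7]), array([ 630.8, -206.7]), array([ 572.8, -196.5]), array([ 587.8, -110.7])]
((479.74639892578125, 66.20702362060547), (102.22360229492188, 30.51410484313965), 88.19811248779297) 31.299241352376832
((608.2694091796875, -155.97125244140625), (99.26416778564453, 78.1125717163086), 89.19439697265625)
lamp/bluesheet z [540.18654229 -86.65830589   8.07669001] 228.36618647976627
lamphead [ 452. -548.   25.] [ 636. -306.  303.]
mug [283. -26.  25.] [370.  73.  96.]
glue [758. -71.  25.] [790. -39.  87.]
box [749.  -8.  25.] [822.  84.  58.]
```

Case heading and loop heading are consistent with the given sizes. The gauge origin is at about (479,69) and heads -91.7°. The loop centre is at about (618.7,-102.6) and heads -99.5°. I'm moving now, on the robot's side of the lamp.

```bash
cat >> h.py <<'E'
def to(p,head):
    """slide (m) / twist (deg) from the present pose to TCP p (mm, None keeps), jaw axis z at world heading head (deg, mod 180)"""
    s=get_state(); R=np.array(s["tcp_rot"]); t=np.array(s["tool_pos"])
    p=np.array([a if b is None else b for a,b in zip(t,p)],float)
    h=np.degrees(np.arctan2(R[1,2],R[0,2])); dh=(head-h+90)%180-90
    print("t %.2f tcp"%s["t"],t.round(1),"head %.2f"%h,"tilt",R[2].round(3),"open %.3f"%s["opening"],"F",np.round(s["wrist_force"],1))
    print("slide",(R.T@(p-t)/1000).round(4),"dist %.1f"%np.linalg.norm(p-t),"twist %.2f"%-dh)
E
```

send_rows(
  slide=[
    [-0.027,-0.006,-0.029],
    [-0.054,-0.012,-0.058],
    [-0.081,-0.018,-0.087],
    [-0.109,-0.024,-0.117],
    [-0.136,-0.03,-0.146],
  ],
  twist=[-7,-14,-21,-28,-35],
  gripper=[1,1,1,1,1],
)

```text
t: 0.52
tool_pos: [256.5, -424.7, 260.9]
tcp_rot: [[-0.637, -0.0, 0.771], [-0.771, 0.002, -0.637], [-0.001, -1.0, -0.001]]
wrist_force: [0.4, -0.6, 0.5]
opening: 0.999
```

send_rows(
  slide=[
    [-0.039,0,-0.008],
    [-0.078,0,-0.016],
    [-0.117,0,-0.024],
    [-0.155,0,-0.031],
    [-0.194,0,-0.039],
  ],
  twist=[-7,-14,-21,-28,-35],
  gripper=[1,1,1,1,1],
)

```text
t: 0.93
tool_pos: [350.4, -248.5, 261.1]
tcp_rot: [[-0.074, -0.0, 0.997], [-0.997, 0.002, -0.074], [-0.002, -1.0, -0.0]]
wrist_force: [1.0, -0.9, 0.5]
opening: 1.0
```

```bash
python3 -c "
from h import *
to([479,69,200],-1.66)"
```

```text
t 0.93 tcp [ 350.4 -248.5  261.1] head -4.24 tilt [-0.002 -1.    -0.   ] open 1.000 F [ 1.  -0.9  0.5]
slide [-0.3261  0.0616  0.1048] dist 348.0 twist -2.58
```

send_rows(
  slide=[
    [-0.034,0.006,0.011],
    [-0.069,0.012,0.022],
    [-0.104,0.018,0.033],
    [-0.14,0.024,0.045],
    [-0.175,0.03,0.056],
  ],
  twist=[0,0,0,0,0],
  gripper=[1,1,1,1,1],
)

```text
t: 1.35
tool_pos: [419.4, -76.2, 231.2]
tcp_rot: [[-0.074, -0.0, 0.997], [-0.997, 0.002, -0.074], [-0.002, -1.0, -0.0]]
wrist_force: [1.2, -1.1, 0.3]
opening: 1.003
```

send_rows(
  slide=[
    [-0.034,0.006,0.01],
    [-0.068,0.012,0.02],
    [-0.1,0.018,0.03],
    [-0.13,0.024,0.04],
    [-0.151,0.031,0.049],
  ],
  twist=[-0.5,-1,-1.5,-2,-2.6],
  gripper=[1,1,1,1,1],
)

```text
t: 1.77
tool_pos: [479.8, 73.4, 200.0]
tcp_rot: [[-0.027, -0.0, 1.0], [-1.0, 0.002, -0.027], [-0.002, -1.0, -0.0]]
wrist_force: [0.4, -0.9, 0.5]
opening: 1.001
```

```bash
python3 - <<'E'
from h import *
to([479,69,60],-1.66)
c=camera("wrist"); import pickle; pickle.dump(c,open("w1.pkl","wb"))
save(cv2.resize(c["image"],(800,500)),"w1.png")
for n,p in dict(case=(479,68.7,31),front=(477.4,13.7,31),hook=(476.6,-14.3,30),grip=(481.6,159.7,28)).items(): print(n,np.array(w2px(c,p))*1.25)
E
```

```text
t 1.77 tcp [479.8  73.4 200. ] head -1.55 tilt [-0.002 -1.    -0.   ] open 1.001 F [ 0.4 -0.9  0.5]
slide [ 0.0047  0.14   -0.0006] dist 140.1 twist 0.11
case [396.37005804 234.46953113]
front [396.34291083 290.52310505]
hook [396.34705448 316.66066699]
grip [396.37208235 129.07873352]
```

View pics/w1.png

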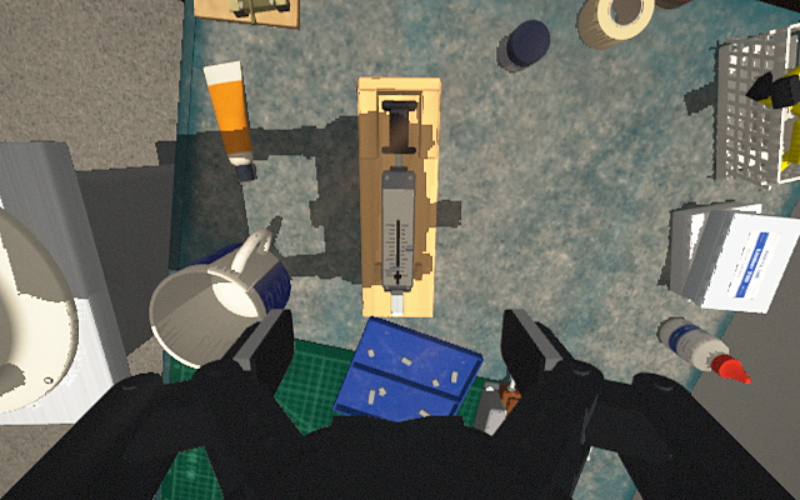

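The wrist view has the case between (399,170) and (398,290), within about 2 mm of my prediction. The pointer is at (398,276) and the marker near (407,247), which puts the marker at about 28 mm. I'll descend and grip the case.

send_rows(
  slide=[
    [0.002,0.035,0],
    [0.004,0.07,0],
    [0.0045,0.11,0],
    [0.0045,0.14,0],
    [0.0045,0.165,0],
  ],
  twist=[0.1,0.1,0.1,0.1,0.1],
  gripper=[1,1,1,1,1],
)

```text
t: 2.23
tool_pos: [479.9, 71.3, 31.7]
tcp_rot: [[-0.027, -0.002, 1.0], [-1.0, 0.003, -0.027], [-0.003, -1.0, -0.002]]
wrist_force: [0.4, -0.7, -0.5]
opening: 1.003
```

send_rows(
  slide=[
    [0,0.012,0],
    [0,0.022,0],
    [0,0.027,0],
    [0,0.027,0],
    [0,0.027,0],
  ],
  twist=[0,0,0,0,0],
  gripper=[1,1,1,1,0.6],
)

```text
t: 2.65
tool_pos: [480.2, 71.3, 5.2]
tcp_rot: [[-0.027, -0.002, 1.0], [-1.0, 0.003, -0.027], [-0.003, -1.0, -0.002]]
wrist_force: [0.7, -0.9, 0.3]
opening: 0.884
```

send_rows(
  slide=[
    [0,0,0],
    [0,0,0],
    [0,0,0],
    [0,0,0],
    [0,0,0],
  ],
  twist=[0,0,0,0,0],
  gripper=[0.45,0.3,0.2,0.2,0.2],
  newtons=40,
)

```text
t: 3.07
tool_pos: [480.6, 71.4, 5.9]
tcp_rot: [[-0.028, -0.0, 1.0], [-1.0, 0.003, -0.028], [-0.003, -1.0, -0.0]]
wrist_force: [-0.6, -0.4, 12.3]
opening: 0.344
```

```bash
python3 -c "
from h import *
to([None,None,None],-1.66)"
```

```text
t 3.07 tcp [480.6  71.4   5.9] head -1.58 tilt [-0.003 -1.    -0.   ] open 0.344 F [-0.6 -0.4 12.3]
slide [0. 0. 0.] dist 0.0 twist 0.08
```

The fingertips touch the cradle board (12 N). I'll ease open, raise 4 mm, regrip and lift.

send_rows(
  slide=[
    [0,0,0],
    [0,-0.002,0],
    [0,-0.004,0],
    [0,-0.004,0],
    [0,-0.004,0],
  ],
  twist=[0,0,0,0,0],
  gripper=[0.45,0.45,0.45,0.3,0.2],
)

```text
t: 3.48
tool_pos: [480.7, 71.4, 10.4]
tcp_rot: [[-0.028, 0.0, 1.0], [-1.0, 0.003, -0.028], [-0.003, -1.0, 0.0]]
wrist_force: [-3.3, 0.2, 15.5]
opening: 0.345
```

send_rows(
  slide=[
    [0,0,0],
    [0,0,0],
    [0,0,0],
    [0,0,0],
    [0,-0.002,0],
  ],
  twist=[0,0,0,0,0],
  gripper=[0.2,0.2,0.2,0.2,0.2],
  newtons=60,
)

```text
t: 3.9
tool_pos: [480.4, 71.3, 12.2]
tcp_rot: [[-0.028, -0.0, 1.0], [-1.0, 0.003, -0.028], [-0.003, -1.0, -0.001]]
wrist_force: [-0.3, 0.3, -3.6]
opening: 0.338
```

send_rows(
  slide=[
    [0,-0.005,0],
    [0,-0.015,0],
    [0,-0.03,0],
    [0,-0.05,0],
    [0,-0.075,0],
  ],
  twist=[0,0,0,0,0],
  gripper=[0.2,0.2,0.2,0.2,0.2],
)

```text
t: 4.32
tool_pos: [479.7, 71.1, 88.0]
tcp_rot: [[-0.028, -0.002, 1.0], [-1.0, 0.003, -0.028], [-0.003, -1.0, -0.002]]
wrist_force: [0.3, -1.0, -3.4]
opening: 0.339
```

```bash
python3 - <<'E'
from h import *
import pickle
to([632.1,-22.2,85],-9.5)
c=camera("wrist"); pickle.dump(c,open("w2.pkl","wb"))
save(cv2.resize(c["image"],(800,500)),"w2.png")
E
```

```text
t 4.32 tcp [479.7  71.1  88. ] head -1.58 tilt [-0.003 -1.    -0.002] open 0.339 F [ 0.3 -1.  -3.4]
slide [0.0891 0.0023 0.1549] dist 178.7 twist 7.92
```

View pics/w2.png

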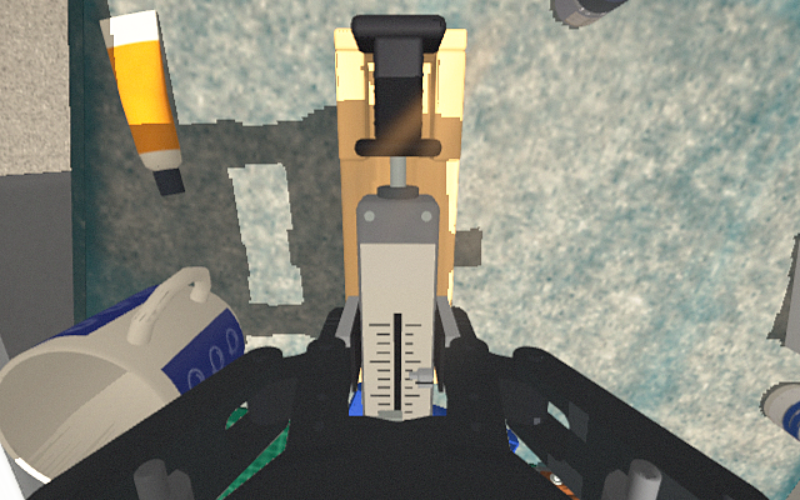

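The gauge is held: case centred at column 398, grip waist between rows 50 and 140, marker at (425,376). I'll work out where the gauge sits relative to the TCP.

```bash
python3 - <<'E'
from h import *
import pickle
c=pickle.load(open("w2.pkl","rb"))
for n,u,v,h in [("waist far",398,52,23.5),("waist near",398,139,23.5),("flare near edge",398,157,23.5),("case rear",398,195,25),("scale plate end",398,243,25),("marker",425,376,29),("slot far end",398,314,25)]:
    print(n,px2w(c,u/1.25,v/1.25,83.8+h).round(1))
P=cloud(c)
for n,u,v in [("gripfar",398,35),("flare",398,148),("case",385,270),("case2",385,215),("waist",398,100)]:
    print(n,P[int(v/1.25),int(u/1.25)].round(1))
q=P[200:320,295:345].reshape(-1,3); q=q[(q[:,2]>100)&(q[:,2]<120)]
print(np.linalg.lstsq(np.c_[q[:,:2]-[480,90],np.ones(len(q))],q[:,2],rcond=None)[0], len(q))
E
```

```text
waist far [482.9 171.4 107.3]
waist near [482.2 145.3 107.3]
flare near edge [482.  139.4 107.3]
case rear [481.7 126.7 108.8]
scale plate end [481.2 109.6 108.8]
marker [490.3  56.6 112.8]
slot far end [480.4  81.5 108.8]
gripfar [482.9 176.  107.7]
flare [481.9 142.5 108. ]
case [476.1  99.5 109.1]
case2 [476.9 119.9 109.2]
waist [482.4 157.4 106.9]
[ 2.79405216e-02 -1.17410396e-02  1.09695344e+02] 5984
```

send_rows(
  slide=[
    [0.017,0,0.03],
    [0.035,0,0.061],
    [0.053,0,0.092],
    [0.071,0,0.123],
    [0.088,0,0.155],
  ],
  twist=[1.6,3.2,4.8,6.4,7.9],
  gripper=[0.2,0.2,0.2,0.2,0.2],
)

```text
t: 4.78
tool_pos: [635.3, -22.2, 93.4]
tcp_rot: [[-0.166, 0.003, 0.986], [-0.986, 0.003, -0.166], [-0.003, -1.0, 0.003]]
wrist_force: [1.7, 0.4, -3.3]
opening: 0.335
```

send_rows(
  slide=[
    [0,0.01,0],
    [0,0.025,0],
    [0,0.04,0],
    [0,0.048,0],
    [0,0.048,0],
  ],
  twist=[0,0,0,0,0],
  gripper=[0.2,0.2,0.2,0.2,0.2],
)

```text
t: 5.2
tool_pos: [634.2, -21.8, 44.1]
tcp_rot: [[-0.166, 0.0, 0.986], [-0.986, 0.003, -0.166], [-0.003, -1.0, -0.0]]
wrist_force: [-0.6, 0.1, -3.3]
opening: 0.333
```

```bash
python3 - <<'E'
from h import *
import pickle
to([632.3,-21.2,35],-9.5)
d={n:camera(n) for n in("top","side")}; pickle.dump(d,open("c2.pkl","wb"))
a=d["top"]["image"]; b=d["side"]["image"]
g=lambda p:(np.array(w2px(d["top"],p)),np.array(w2px(d["side"],p)))
L=(618.7,-102.6,14); print(g(L))
t,s=g(L); t=t.astype(int); s=s.astype(int)
A=a[t[1]-40:t[1]+40,t[0]-70:t[0]+30]; B=b[s[1]-40:s[1]+40,s[0]-50:s[0]+50]
print(t,s)
save(np.vstack([cv2.resize(A,(370*1,296)),cv2.resize(B,(370,296))]) if 0 else np.hstack([cv2.resize(A,(400,320),interpolation=3),cv2.resize(B,(400,320),interpolation=3)]),"c2.png")
E
```

```text
t 5.20 tcp [634.2 -21.8  44.1] head -9.56 tilt [-0.003 -1.    -0.   ] open 0.333 F [-0.6  0.1 -3.3]
slide [-0.0003  0.0091 -0.002 ] dist 9.3 twist -0.06
(array([356.27570815, 172.74958204]), array([353.07943998, 228.97973336]))
[356 172] [353 228]
```

View pics/c2.png

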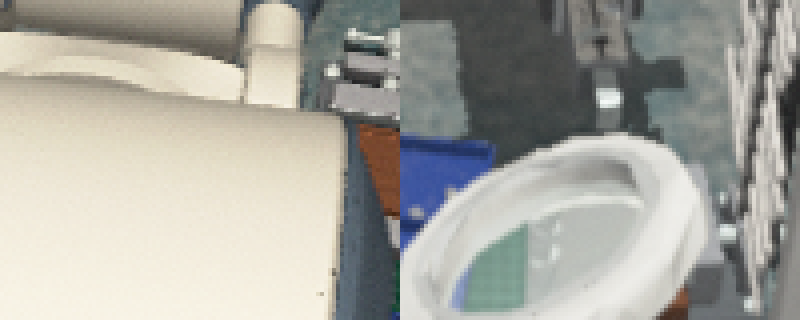

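The side view shows the hook end at (609,100) in the crop, i.e. side pixel (355,213). The loop is hidden by the lamp, and the arm covers it in the top view. I'll check the hook's position by projection.

```bash
python3 - <<'E'
from h import *
import pickle
d=pickle.load(open("c2.pkl","rb")); c=d["side"]
for o in (78,80,83): print(o,w2px(c,(634-.166*o,-22.8-.986*o,64)))
P=cloud(c); 
for v in range(206,220): print(v,[tuple(P[v,u].round(0)) for u in (352,355,358)])
c0=pickle.load(open("c0.pkl","rb"))["side"]
print("gauge at start: hook end pred",w2px(c0,(476.6,-14.3,30)),w2px(c0,(479,68.7,31)))
E
```

```text
78 (np.float64(355.031289416029), np.float64(211.11605809176842))
80 (np.float64(355.15393316343386), np.float64(211.7808444450231))
83 (np.float64(355.3385518588492), np.float64(212.78156394246827))
206 [(np.float64(619.0), np.float64(-84.0), np.float64(65.0)), (np.float64(626.0), np.float64(-83.0), np.float64(62.0)), (np.float64(633.0), np.float64(-82.0), np.float64(60.0))]
207 [(np.float64(618.0), np.float64(-88.0), np.float64(66.0)), (np.float64(624.0), np.float64(-89.0), np.float64(65.0)), (np.float64(633.0), np.float64(-84.0), np.float64(59.0))]
208 [(np.float64(617.0), np.float64(-90.0), np.float64(64.0)), (np.float64(623.0), np.float64(-92.0), np.float64(65.0)), (np.float64(634.0), np.float64(-81.0), np.float64(53.0))]
209 [(np.float64(616.0), np.float64(-94.0), np.float64(66.0)), (np.float64(623.0), np.float64(-94.0), np.float64(65.0)), (np.float64(634.0), np.float64(-82.0), np.float64(51.0))]
210 [(np.float64(616.0), np.float64(-96.0), np.float64(65.0)), (np.float64(621.0), np.float64(-99.0), np.float64(67.0)), (np.float64(634.0), np.float64(-83.0), np.float64(49.0))]
211 [
[... 1073 characters left out ...]

217 [(np.float64(614.0), np.float64(-103.0), np.float64(52.0)), (np.float64(620.0), np.float64(-104.0), np.float64(51.0)), (np.float64(645.0), np.float64(-56.0), np.float64(-1.0))]
218 [(np.float64(614.0), np.float64(-105.0), np.float64(50.0)), (np.float64(620.0), np.float64(-105.0), np.float64(49.0)), (np.float64(644.0), np.float64(-59.0), np.float64(-1.0))]
219 [(np.float64(615.0), np.float64(-102.0), np.float64(45.0)), (np.float64(620.0), np.float64(-105.0), np.float64(47.0)), (np.float64(643.0), np.float64(-63.0), np.float64(0.0))]
gauge at start: hook end pred (np.float64(280.0055086027782), np.float64(206.65603968442235)) (np.float64(274.4494024171472), np.float64(182.25691138268036))
```

The range data puts the tongue at about (617.5,-102), within 1–2 mm of the loop centre. Lowering.

send_rows(
  slide=[
    [0,0.01,0],
    [0,0.02,0],
    [0,0.028,0],
    [0,0.034,0],
    [0,0.037,0],
  ],
  twist=[0,0,0,0,0],
  gripper=[0.2,0.2,0.2,0.2,0.2],
)

```text
t: 5.72
tool_pos: [634.9, -21.7, 7.6]
tcp_rot: [[-0.166, 0.002, 0.986], [-0.986, 0.003, -0.166], [-0.003, -1.0, 0.001]]
wrist_force: [-0.4, -0.1, -2.6]
opening: 0.337
```

send_rows(
  slide=[
    [0,0.0005,0],
    [0,0.001,0],
    [0,0.0015,0],
    [0,0.002,0],
    [0,0.0025,0],
  ],
  twist=[0,0,0,0,0],
  gripper=[0.2,0.2,0.2,0.2,0.2],
)

```text
t: 6.13
tool_pos: [635.1, -21.8, 5.4]
tcp_rot: [[-0.166, 0.002, 0.986], [-0.986, 0.003, -0.166], [-0.003, -1.0, 0.002]]
wrist_force: [0.0, -0.0, -3.3]
opening: 0.334
```

send_rows(
  slide=[
    [0,0.0005,0],
    [0,0.001,0],
    [0,0.0015,0],
    [0,0.002,0],
    [0,0.002,0],
  ],
  twist=[0,0,0,0,0],
  gripper=[0.2,0.2,0.2,0.2,0.2],
)

```text
t: 6.55
tool_pos: [635.3, -21.8, 4.6]
tcp_rot: [[-0.166, 0.003, 0.986], [-0.986, 0.003, -0.166], [-0.003, -1.0, 0.003]]
wrist_force: [-5.6, 0.5, 16.5]
opening: 0.339
```

Contact came at the expected height. Releasing.

send_rows(
  slide=[
    [0,-0.001,0],
    [0,-0.001,0],
    [0,-0.001,0],
    [0,-0.001,0],
    [0,-0.001,0],
  ],
  twist=[0,0,0,0,0],
  gripper=[0.36,0.42,0.5,0.6,0.7],
)

```text
t: 6.97
tool_pos: [635.4, -21.8, 5.5]
tcp_rot: [[-0.166, 0.003, 0.986], [-0.986, 0.003, -0.166], [-0.003, -1.0, 0.003]]
wrist_force: [0.6, 0.3, -0.4]
opening: 0.699
```

send_rows(
  slide=[
    [0,-0.01,0],
    [0,-0.03,0],
    [0,-0.06,0],
    [0,-0.09,0],
    [0,-0.12,0],
  ],
  twist=[0,0,0,0,0],
  gripper=[0.8,0.9,0.9,0.9,0.9],
)

```text
t: 7.38
tool_pos: [634.7, -22.1, 127.3]
tcp_rot: [[-0.166, 0.003, 0.986], [-0.986, 0.003, -0.166], [-0.003, -1.0, 0.002]]
wrist_force: [0.7, -0.3, 0.0]
opening: 0.896
```

send_rows(
  slide=[
    [-0.02,0,0],
    [-0.04,0,0],
    [-0.06,0,0],
    [-0.08,0,0],
    [-0.08,0,0],
  ],
  twist=[0,0,0,0,0],
  gripper=[0.8,0.8,0.8,0.8,0.8],
)

```text
t: 7.8
tool_pos: [648.3, 60.0, 128.5]
tcp_rot: [[-0.164, 0.004, 0.986], [-0.986, 0.004, -0.164], [-0.004, -1.0, 0.003]]
wrist_force: [0.1, 0.9, 0.2]
opening: 0.8
```

```bash
python3 - <<'E'
from h import *
import pickle
d={n:camera(n) for n in("wrist","side")}; pickle.dump(d,open("c3.pkl","wb")); c=d["wrist"]
u=np.array([-.166,-.986])
o=np.array([635,-22.8])
for n,x,h in [("grip_mid",-91,23.5),("case0",0,25),("front",55,25),("hookend",83,24)]:
    print(n,np.array(w2px(c,(*(o+u*x),h)))*1.25)
print("loop",np.array(w2px(c,(618.7,-102.6,16.5)))*1.25)
to([*(o-91*u),60],-9.5)
save(cv2.resize(c["image"],(800,500)),"w3.png")
E
```

```text
grip_mid [397.48280604 239.81760285]
case0 [397.30968179 351.20991499]
front [397.2147806  409.02880672]
hookend [397.16617642 435.31728525]
loop [393.93566165 427.19711142]
t 7.90 tcp [648.   57.3 128.1] head -9.47 tilt [-0.003 -1.     0.003] open 0.796 F [-0.1 -0.  -0.4]
slide [-0.0096  0.0682  0.0004] dist 68.8 twist 0.03
```

View pics/w3.png

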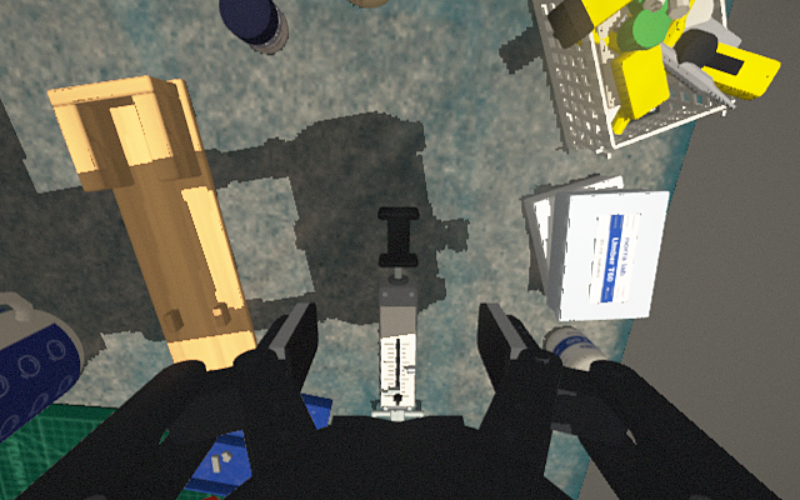

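Wrist view: the grip waist is at (398,238), as predicted. The case is straight, and the loop crossbar shows as the white bar under the hook at (397,412). I'll go closer to read the marker and confirm the hook is in.

send_rows(
  slide=[
    [0.005,0.015,0],
    [0.012,0.03,0],
    [0.018,0.05,0],
    [0.025,0.06,0],
    [0.025,0.06,0],
  ],
  twist=[0,0,0,0,0],
  gripper=[0.9,0.9,0.9,0.9,0.9],
)

```text
t: 8.32
tool_pos: [642.4, 31.1, 66.1]
tcp_rot: [[-0.166, -0.001, 0.986], [-0.986, 0.003, -0.166], [-0.003, -1.0, -0.001]]
wrist_force: [-1.4, -0.4, 0.7]
opening: 0.9
```

```bash
python3 - <<'E'
from h import *
import pickle
d={n:camera(n) for n in("wrist","side","top")}; pickle.dump(d,open("c4.pkl","wb")); c=d["wrist"]
to([None]*3,-9.5)
u=np.array([-.166,-.986]); o=np.array([635,-22.8])
for n,x,h in [("case0",0,25),("ptr40",40,25),("front",55,25),("hookend",83,24)]:
    print(n,np.array(w2px(c,(*(o+u*x),h))))
A=c["image"][200:350,240:400]; S=d["side"]["image"]; ps=np.array(w2px(d["side"],(*(o+u*20),25))).astype(int); print("side crop",ps-[25,25])
B=S[ps[1]-25:ps[1]+50,ps[0]-25:ps[0]+25]
save(np.hstack([cv2.resize(A,(533,500),interpolation=3),cv2.resize(B,(267,500)[:2],interpolation=3)]),"c4.png")
P=cloud(c); q=P[200:330,300:335].reshape(-1,3); print(np.nanpercentile(q[:,2],[20,50,80]))
E
```

```text
t 8.47 tcp [644.5  32.6  69. ] head -9.50 tilt [-0.004 -1.     0.004] open 0.900 F [-0.4  0.7  0.7]
slide [0. 0. 0.] dist 0.0 twist -0.00
case0 [319.94793834 292.16771627]
ptr40 [319.87844338 336.05299954]
front [319.85414222 351.39890489]
hookend [319.80355868 377.52393864]
side crop [326 180]
[23.56973891 25.84297557 26.54843211]
```

View pics/c4.png

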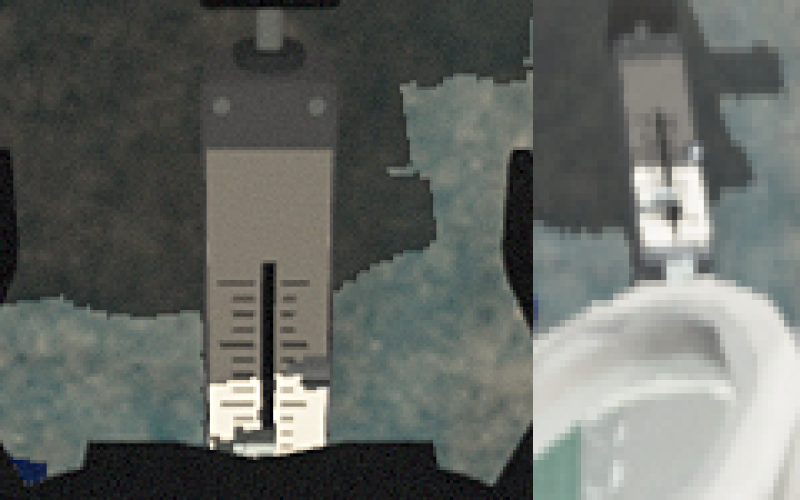

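Case-top range is 25.8 mm, so the gauge lies flat on the worktop. The marker line is at crop (302,372), the scale's long ticks at rows 283/345/405, and the case rear at row 68–72. In the side view the pointer is at (677,212) and the marker at (696,152).

```bash
python3 - <<'E'
from h import *
import pickle
d=pickle.load(open("c4.pkl","rb")); c=d["wrist"]; s=d["side"]
u=np.array([-.166,-.986]); o=np.array([635,-22.8])
g=lambda p:(p[:2]-o)@u
for n,x,y,h in [("rear",268,74,25),("plate",268,150,25),("tick1",235,283,25),("tick5",235,345,25),("tick9",235,405,25),("mark",300,372,32),("mark(lo)",300,372,28),("mark",300,372,25),("slot",268,263,25),("gripflare",268,5,23.5),("mark far edge",318,357,32),("mark near edge",318,384,32),("ptr",268,425,32),("ndl",235,437,30)]:
    print(n,round(g(px2w(c,240+x/3.33,200+y/3.333,h)),1))
print("side")
for n,x,y,h in [("ptr",677,212,32),("needle",655,198,31),("mark",696,152,32),("front",677,255,25),("front2",677,270,25),("rear",650,50,25)]:
    print(n,round(g(px2w(s,326+(x-533)/5.34,180+y/6.667,h)),1))
A=s["image"][180:230,326:376]; save(cv2.resize(A,(600,600),interpolation=3),"c5.png")
E
```

```text
rear -56.1
plate -38.7
tick1 -6.2
tick5 9.9
tick9 26.3
mark 11.8
mark(lo) 14.9
mark 17.2
slot -11.3
gripflare -70.7
mark far edge 7.9
mark near edge 14.9
ptr 25.9
ndl 30.9
side
ptr 47.1
needle 38.8
mark 19.0
front 59.8
front2 66.7
rear -41.4
```

View pics/c5.png

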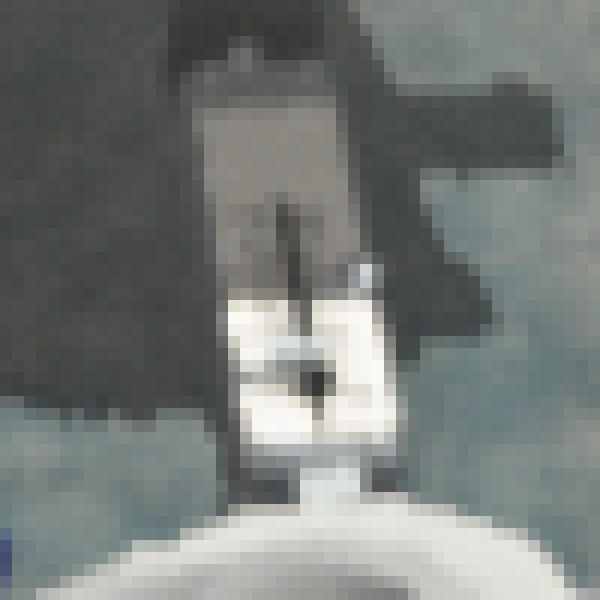

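The side crop shows the pointer at (318,380), the drag needle line at (270,370) just beside it, and the marker at (365,275). The marker's height affects the reading, so I'll use range data and the camera position.

```bash
python3 - <<'E'
from h import *
import pickle
np.set_printoptions(linewidth=220)
d=pickle.load(open("c4.pkl","rb")); c=d["wrist"]
R=cv2.Rodrigues(np.array(c["rvec"]))[0]; print("cam",(-R.T@c["tvec"]).round(0),"axis",R[2].round(3))
u=np.array([-.166,-.986]); o=np.array([635,-22.8])
P=cloud(c); G=(P[...,:2]-o)@u; L=(P[...,:2]-o)@np.array([.986,-.166])
print(P[303:320,326:342,2].round(0)); print(G[311,326:342].round(1)); print(L[311,326:342].round(1))
E
```

```text
cam [654. 102. 209.] axis [-0.047 -0.275 -0.96 ]
[[26. 26. 26. 25. 27. 26. 26. 26. 27. 25. 26. 27. 24. 22.  1.  0.]
 [26. 27. 26. 25. 26. 27. 27. 26. 27. 26. 26. 27. 24. 22.  1.  1.]
 [26. 25. 26. 27. 26. 26. nan 26. 26. 26. 27. 28. 25. 23.  0.  1.]
 [26. 26. 25. 27. 26. 28. 28. 29. 28. 28. 27. 27. 25. 23.  0.  1.]
 [27. 27. 26. 26. 26. 29. 28. 28. 30. 28. 27. 29. 27. 23. -0.  0.]
 [26. 28. 27. 28. 27. 29. 30. 29. 30. 30. 29. 28. 29. 22. -0.  2.]
 [28. 29. 27. 28. 28. 31. 31. 31. 30. 32. 31. 31. 31.  1.  0.  1.]
 [29. 29. 30. 30. 29. 32. 32. 32. 32. 33. 31. 32. 32. -0.  1.  0.]
 [30. 29. 30. 30. 29. 32. 32. 32. 31. 33. 32. 32. 32.  0.  1.  1.]
 [26. 26. 26. 26. 26. 33. 32. 32. 33. 32. 33. 32. 33.  0.  0.  0.]
 [26. 27. 27. 26. 26. 32. 33. 32. 33. 33. 32. 32. 32.  1.  0.  1.]
 [27. 26. 26. 33. 33. 32. 33. 33. 33. 34. 33. 32. 33.  1. -1.  1.]
 [25. 27. 25. 27. 27. 32. 33. 33. 33. 33. 33. 33. 32.  1.  0.  0.]
 [26. 27. 26. 26. 26. nan 32. 33. 32. 32. 34. 32. 25.  1.  0.  1.]
 [26. 25. 26. 26. 26. 26. 25. 26. 26. 26. 27. 27. 25.  1. -0.  0.]
 [27. 27. 25. 26. 26. 26. 27. 26. 26. 27. 27. 26. 24.  0. -0. -0.]
 [26. 27. 27. 26. 25. 27. 26. 27. 26. 26. 25. 26. 24. -0.  1.  1.]]
[12.7 13.3 13.  12.6 13.8 10.9 11.6 11.2 11.6 10.4 10.9 11.2 11.1 35.8 35.6 35.3]
[ 4.5  5.3  6.   6.7  7.6  8.1  8.9  9.6 10.4 11.  11.8 12.6 13.3 16.8 17.7 18.5]
```

The marker block's top spans gauge x≈10–16 at 32 mm high, so its centre is at +13 and the set value is about 27–29 mm. The plan is a first pull clearly short of that, then compare the drag needle with the marker and make the final pull. First I'll go to the grip.

```bash
python3 -c "
from h import *
to([650.2,67.4,40],-9.5)"
```

```text
t 8.47 tcp [644.5  32.6  69. ] head -9.50 tilt [-0.004 -1.     0.004] open 0.900 F [-0.4  0.7  0.7]
slide [-0.0352  0.0291 -0.0003] dist 45.6 twist -0.00
```

send_rows(
  slide=[
    [-0.015,0,0],
    [-0.03,0.005,0],
    [-0.035,0.015,0],
    [-0.035,0.029,0],
    [-0.035,0.029,0],
  ],
  twist=[0,0,0,0,0],
  gripper=[0.9,0.9,0.9,0.9,0.9],
)

```text
t: 8.88
tool_pos: [649.1, 68.6, 37.5]
tcp_rot: [[-0.163, 0.001, 0.987], [-0.987, 0.003, -0.163], [-0.003, -1.0, 0.0]]
wrist_force: [-0.5, -0.1, -1.5]
opening: 0.9
```

```bash
python3 - <<'E'
from h import *
to([650.2,67.4,5],-9.5)
c=camera("wrist"); P=cloud(c); 
u=np.array([-.166,-.986]); o=np.array([635,-22.8])
G=(P[...,:2]-o)@u; L=(P[...,:2]-o)@np.array([.986,-.166]); Z=P[...,2]
m=(Z>17)&(Z<29)&(abs(L)<20)&(G<-60)&(G>-125)
for a in range(-124,-60,3):
    k=m&(G>=a)&(G<a+3)
    if k.sum()>3: print(a,k.sum(),np.percentile(L[k],[2,98]).round(1),np.median(Z[k]).round(1))
E
```

```text
t 8.88 tcp [649.1  68.6  37.5] head -9.40 tilt [-0.003 -1.     0.   ] open 0.900 F [-0.5 -0.1 -1.5]
slide [0.0011 0.0325 0.0013] dist 32.5 twist 0.10
-115 215 [-12.9  13.6] 21.4
-112 261 [-13.7  14.7] 23.7
-109 186 [-13.6  14.2] 23.5
-106 133 [-7.1  7.8] 23.7
-103 131 [-7.8  7.8] 23.9
-100 117 [-7.1  7.9] 23.9
-97 124 [-7.8  7.9] 23.8
-94 124 [-7.2  8. ] 23.8
-91 117 [-7.2  8. ] 23.8
-88 119 [-7.9  8.1] 23.8
-85 112 [-7.3  8. ] 23.8
-82 115 [-8.   8.3] 23.8
-79 125 [-12.6  11.4] 23.7
-76 299 [-13.9  14.4] 23.2
-73 116 [-14.1  13.7] 23.6
```

The waist spans x≈-77 to -107, centred, as it should be. I'll go down and close gently.

send_rows(
  slide=[
    [0,0.01,0.001],
    [0,0.02,0.0015],
    [0,0.028,0.0015],
    [0,0.032,0.0015],
    [0,0.032,0.0015],
  ],
  twist=[0,0,0,0,0],
  gripper=[0.9,0.9,0.8,0.7,0.5],
)

```text
t: 9.35
tool_pos: [650.2, 67.9, 5.3]
tcp_rot: [[-0.164, -0.0, 0.986], [-0.986, 0.003, -0.164], [-0.003, -1.0, -0.001]]
wrist_force: [-0.1, -0.5, 0.2]
opening: 0.578
```

send_rows(
  slide=[
    [0,0,0],
    [0,0,0],
    [0,0,0],
    [0,0,0],
    [0,0,0],
  ],
  twist=[0,0,0,0,0],
  gripper=[0.4,0.3,0.2,0.12,0.1],
  newtons=25,
)

```text
t: 9.77
tool_pos: [650.4, 67.9, 5.7]
tcp_rot: [[-0.164, 0.0, 0.986], [-0.986, 0.003, -0.164], [-0.003, -1.0, -0.0]]
wrist_force: [-0.8, 0.2, 1.8]
opening: 0.18
```

send_rows(
  slide=[
    [0,0,0],
    [0,0,0],
    [0,0,0],
  ],
  twist=[0,0,0],
  gripper=[0.1,0.1,0.1],
)

```text
t: 10.02
tool_pos: [650.4, 67.8, 5.7]
tcp_rot: [[-0.164, 0.0, 0.986], [-0.986, 0.003, -0.164], [-0.003, -1.0, -0.0]]
wrist_force: [-0.9, -0.2, 1.1]
opening: 0.178
```

send_rows(
  slide=[
    [-0.001,0,0],
    [-0.002,0,0],
    [-0.003,0,0],
    [-0.004,0,0],
    [-0.005,0,0],
  ],
  twist=[0,0,0,0,0],
  gripper=[0.1,0.1,0.1,0.1,0.1],
)

```text
t: 10.43
tool_pos: [651.3, 72.9, 5.8]
tcp_rot: [[-0.164, 0.0, 0.986], [-0.986, 0.003, -0.164], [-0.003, -1.0, -0.0]]
wrist_force: [-0.9, -2.0, -0.6]
opening: 0.175
```

send_rows(
  slide=[
    [-0.001,0,0],
    [-0.002,0,0],
    [-0.003,0,0],
    [-0.004,0,0],
    [-0.005,0,0],
  ],
  twist=[0,0,0,0,0],
  gripper=[0.1,0.1,0.1,0.1,0.1],
)

```text
t: 10.85
tool_pos: [652.1, 77.8, 5.8]
tcp_rot: [[-0.164, 0.0, 0.986], [-0.986, 0.003, -0.164], [-0.003, -1.0, -0.0]]
wrist_force: [0.2, -2.4, 0.5]
opening: 0.177
```

send_rows(
  slide=[
    [-0.001,0,0],
    [-0.002,0,0],
    [-0.003,0,0],
    [-0.004,0,0],
    [-0.005,0,0],
  ],
  twist=[0,0,0,0,0],
  gripper=[0.1,0.1,0.1,0.1,0.1],
)

```text
t: 11.27
tool_pos: [652.9, 82.8, 5.7]
tcp_rot: [[-0.164, 0.0, 0.986], [-0.986, 0.003, -0.164], [-0.003, -1.0, -0.0]]
wrist_force: [-1.1, -4.7, -1.0]
opening: 0.177
```

send_rows(
  slide=[
    [-0.001,0,0],
    [-0.002,0,0],
    [-0.003,0,0],
    [-0.004,0,0],
    [-0.005,0,0],
  ],
  twist=[0,0,0,0,0],
  gripper=[0.1,0.1,0.1,0.1,0.1],
)

```text
t: 11.68
tool_pos: [653.8, 87.7, 5.8]
tcp_rot: [[-0.164, 0.0, 0.986], [-0.986, 0.002, -0.164], [-0.002, -1.0, -0.0]]
wrist_force: [-0.5, -5.5, 0.5]
opening: 0.18
```

```bash
cat > prof.py <<'E'
from h import *
u=np.array([-.166,-.986]); o=np.array([635,-22.8]); n=np.array([.986,-.166])
def prof(c,l,h,xs):
    q=np.array([w2px(c,(*(o+u*x+n*l),h)) for x in xs],np.float32)
    g=cv2.cvtColor(c["image"],cv2.COLOR_RGB2GRAY)
    return cv2.remap(g,q[:,0].reshape(1,-1),q[:,1].reshape(1,-1),cv2.INTER_LINEAR)[0]
E
python3 - <<'E'
from prof import *
import pickle
a=pickle.load(open("c4.pkl","rb"))["side"]; b=camera("side"); pickle.dump(b,open("s5.pkl","wb"))
xs=np.arange(-70,76,4.); print("x   ",*xs.astype(int))
for l in (-8,0,8):
    for c in (a,b): print(l,*prof(c,l,27,xs))
A=np.hstack([cv2.resize(c["image"][175:225,326:376],(390,390),interpolation=3) for c in (a,b)]); save(A,"c6.png")
to([None]*3,-9.5)
E
```

```text
x    -70 -66 -62 -58 -54 -50 -46 -42 -38 -34 -30 -26 -22 -18 -14 -10 -6 -2 2 6 10 14 18 22 26 30 34 38 42 46 50 54 58 62 66 70 74
-8 61 61 59 58 59 77 93 92 101 127 136 135 135 136 136 134 121 122 120 116 112 117 168 221 222 226 188 159 204 242 247 237 172 134 132 149 212
-8 71 72 73 84 94 94 107 127 145 229 244 243 243 244 231 234 231 231 234 227 237 238 198 166 215 226 231 244 246 210 158 142 148 132 120 147 214
0 64 63 59 60 69 78 89 94 104 126 136 136 135 135 135 123 97 83 89 86 89 85 97 142 165 211 163 89 89 186 218 213 172 186 220 212 218
0 84 86 82 83 93 95 114 133 143 221 243 243 239 207 163 162 160 122 143 170 174 218 157 87 158 177 136 162 189 196 160 177 223 224 223 212 217
8 74 68 62 59 59 73 97 99 110 130 138 135 135 136 137 137 134 135 136 129 115 126 175 241 245 244 245 245 231 234 245 224 170 119 88 151 227
8 67 68 70 85 101 99 103 134 201 242 244 244 244 244 243 244 245 237 181 142 209 245 241 244 245 244 240 244 247 235 161 116 81 69 78 156 227
t 11.73 tcp [653.8  87.9   5.7] head -9.44 tilt [-0.003 -1.    -0.   ] open 0.176 F [-0.4 -3.9 -0.8]
slide [0. 0. 0.] dist 0.0 twist 0.06
```

View pics/c6.png

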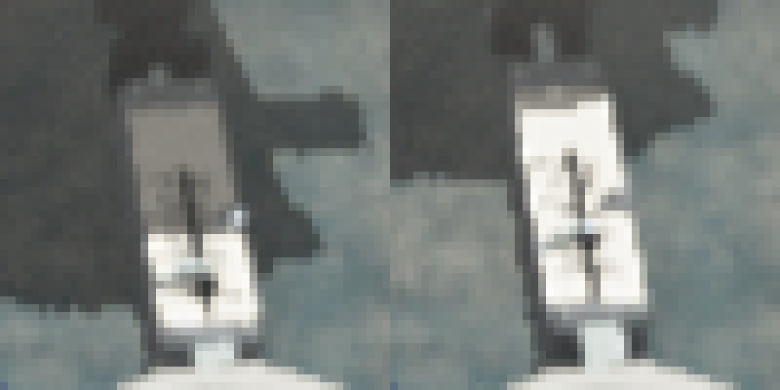

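Side view, before (left) and now (right): the pointer moved from (205,284) to (587,240) and the marker from (235,217) to (610,203). The case slid about 8 mm to take up slack, and the grip is out about 11–12 mm with about 16 mm to go. I'll pull 11 mm more, still short, then ease home and compare needle with marker up close.

send_rows(
  slide=[
    [-0.001,0,0],
    [-0.002,0,0],
    [-0.003,0,0],
    [-0.004,0,0],
    [-0.0055,0,0],
  ],
  twist=[0,0,0,0,0],
  gripper=[0.1,0.1,0.1,0.1,0.1],
)

```text
t: 12.15
tool_pos: [654.6, 93.1, 5.7]
tcp_rot: [[-0.164, -0.0, 0.986], [-0.986, 0.002, -0.164], [-0.002, -1.0, -0.0]]
wrist_force: [-0.5, -6.2, 1.1]
opening: 0.177
```

send_rows(
  slide=[
    [-0.001,0,0],
    [-0.002,0,0],
    [-0.003,0,0],
    [-0.0045,0,0],
    [-0.0055,0,0],
  ],
  twist=[0,0,0,0,0],
  gripper=[0.1,0.1,0.1,0.1,0.1],
)

```text
t: 12.57
tool_pos: [655.5, 98.4, 5.7]
tcp_rot: [[-0.164, -0.0, 0.986], [-0.986, 0.002, -0.164], [-0.002, -1.0, -0.001]]
wrist_force: [-0.1, -7.6, 0.2]
opening: 0.18
```

send_rows(
  slide=[
    [0,0,0],
    [0,0,0],
    [0,0,0],
  ],
  twist=[0,0,0],
  gripper=[0.1,0.1,0.1],
)

```text
t: 12.82
tool_pos: [655.5, 98.3, 5.7]
tcp_rot: [[-0.164, -0.0, 0.986], [-0.986, 0.002, -0.164], [-0.002, -1.0, -0.0]]
wrist_force: [-0.1, -5.7, -0.4]
opening: 0.18
```

```bash
python3 - <<'E'
from prof import *
import pickle
b=camera("side"); pickle.dump(b,open("s6.pkl","wb"))
xs=np.arange(-20,70,2.); print("x   ",*xs.astype(int))
for c in (pickle.load(open("s5.pkl","rb")),b):
  for l in (-8,-4,0,4,8): print(l,*prof(c,l,30,xs))
to([None]*3,-9.5)
E
```

```text
x    -20 -18 -16 -14 -12 -10 -8 -6 -4 -2 0 2 4 6 8 10 12 14 16 18 20 22 24 26 28 30 32 34 36 38 40 42 44 46 48 50 52 54 56 58 60 62 64 66 68
-8 243 243 243 244 237 232 232 231 230 227 226 234 237 233 228 222 228 234 241 234 219 183 168 165 197 218 224 224 225 235 242 246 247 240 225 195 166 149 145 150 160 161 153 145 145
-4 243 241 234 217 190 156 158 171 194 198 193 187 184 183 168 152 169 187 208 194 171 126 111 123 156 181 177 172 171 184 194 199 197 188 173 168 163 149 161 188 211 222 224 223 222
0 243 238 230 213 195 186 185 186 178 158 137 142 158 178 195 204 202 201 223 221 205 136 95 108 152 196 200 182 150 162 175 191 207 216 216 200 171 155 163 192 213 224 225 225 225
4 242 243 243 244 241 235 224 218 220 224 230 234 232 219 201 183 191 215 230 231 222 219 222 234 239 241 235 229 225 232 240 244 246 247 237 216 179 157 144 142 150 156 162 158 148
8 244 244 245 244 244 244 244 245 245 245 243 225 195 160 139 146 179 229 239 245 243 244 244 245 245 245 245 244 242 243 244 245 247 248 240 220 178 151 125 104 89 78 74 72 74
-8 243 243 244 243 236 229 227 224 220 218 219 232 23
[... 289 characters left out ...]
191 212 222 223 222 222
0 243 239 230 212 195 186 184 183 173 149 126 135 160 186 183 151 104 74 95 124 159 168 181 191 208 217 210 185 149 162 175 191 206 215 216 200 170 155 164 193 213 224 225 225 224
4 243 243 243 244 241 235 223 214 209 215 226 233 232 220 198 172 176 199 220 228 224 227 231 239 242 242 235 229 223 231 240 244 246 247 237 215 178 157 144 142 149 155 161 158 148
8 244 244 244 244 244 244 244 245 245 244 243 225 197 164 142 147 179 229 239 245 243 244 244 245 245 245 244 244 242 243 244 245 246 247 237 217 177 149 123 103 88 76 74 74 76
t 12.87 tcp [655.5  98.3   5.7] head -9.43 tilt [-0.002 -1.    -0.001] open 0.179 F [-1.5 -6.   0.3]
slide [0. 0. 0.] dist 0.0 twist 0.07
```

The case hasn't moved, the grip is out about 22 mm, and about 5–8 mm remain. Easing home for a close look.

send_rows(
  slide=[
    [0.002,0,0],
    [0.004,0,0],
    [0.006,0,0],
    [0.008,0,0],
    [0.01,0,0],
  ],
  twist=[0,0,0,0,0],
  gripper=[0.1,0.1,0.1,0.1,0.1],
)

```text
t: 13.28
tool_pos: [653.8, 88.3, 5.7]
tcp_rot: [[-0.164, -0.0, 0.986], [-0.986, 0.002, -0.164], [-0.002, -1.0, -0.001]]
wrist_force: [0.0, -4.0, 1.1]
opening: 0.18
```

send_rows(
  slide=[
    [0.002,0,0],
    [0.004,0,0],
    [0.006,0,0],
    [0.008,0,0],
    [0.01,0,0],
  ],
  twist=[0,0,0,0,0],
  gripper=[0.1,0.1,0.1,0.1,0.1],
)

```text
t: 13.7
tool_pos: [652.2, 78.4, 5.7]
tcp_rot: [[-0.164, -0.0, 0.986], [-0.986, 0.002, -0.164], [-0.002, -1.0, -0.0]]
wrist_force: [-0.2, -1.4, 1.0]
opening: 0.181
```

send_rows(
  slide=[
    [0.001,0,0],
    [0.002,0,0],
    [0.003,0,0],
    [0.003,0,0],
    [0.003,0,0],
  ],
  twist=[0,0,0,0,0],
  gripper=[0.1,0.1,0.1,0.1,0.1],
)

```text
t: 14.12
tool_pos: [651.7, 75.5, 5.7]
tcp_rot: [[-0.164, -0.0, 0.986], [-0.986, 0.002, -0.164], [-0.002, -1.0, -0.0]]
wrist_force: [-0.5, -0.4, 0.4]
opening: 0.177
```

```bash
python3 - <<'E'
from prof import *
import pickle
b=camera("side")
xs=np.arange(0,70,2.); print("x   ",*xs.astype(int))
for l in (-8,-4,0,8): print(l,*prof(b,l,30,xs))
to([None]*3,-9.5)
E
```

```text
x    0 2 4 6 8 10 12 14 16 18 20 22 24 26 28 30 32 34 36 38 40 42 44 46 48 50 52 54 56 58 60 62 64 66 68
-8 237 236 231 222 209 191 159 150 166 205 235 236 232 225 220 216 216 226 237 229 228 233 241 241 231 203 174 151 148 155 165 165 154 146 146
-4 198 196 203 223 221 209 180 167 180 190 199 185 176 169 176 180 160 139 124 135 156 182 187 182 169 168 167 154 171 204 220 225 224 223 222
0 148 156 177 209 213 198 189 188 185 179 174 173 179 181 177 159 125 94 72 108 144 175 196 206 208 192 164 155 165 193 212 224 225 225 224
8 241 231 216 214 206 185 184 197 222 240 243 244 244 244 245 245 245 244 243 243 244 245 246 248 239 221 185 158 132 109 93 80 75 72 73
t 14.17 tcp [651.7  75.5   5.7] head -9.44 tilt [-0.002 -1.    -0.   ] open 0.178 F [ 0.6 -0.2  0.1]
slide [0. 0. 0.] dist 0.0 twist 0.06
```

Force is about 0 and the pointer is back home. The drag needle stayed at x≈13.5 (value about 22). I'll release, lift and look at the scale from above.

send_rows(
  slide=[
    [0,0,0],
    [0,0,0],
    [0,0,0],
    [0,-0.001,0],
    [0,-0.003,0],
  ],
  twist=[0,0,0,0,0],
  gripper=[0.2,0.25,0.35,0.5,0.7],
)

```text
t: 14.58
tool_pos: [651.6, 75.5, 8.6]
tcp_rot: [[-0.164, -0.0, 0.986], [-0.986, 0.002, -0.164], [-0.002, -1.0, -0.001]]
wrist_force: [-0.5, -0.5, -0.1]
opening: 0.623
```

send_rows(
  slide=[
    [0,-0.01,0],
    [0,-0.03,0],
    [0,-0.05,0],
    [0.02,-0.065,0],
    [0.045,-0.065,0],
  ],
  twist=[0,0,0,0,0],
  gripper=[0.9,0.95,1,1,1],
)

```text
t: 15.0
tool_pos: [646.2, 31.8, 77.6]
tcp_rot: [[-0.162, 0.005, 0.987], [-0.987, 0.002, -0.162], [-0.003, -1.0, 0.005]]
wrist_force: [1.1, -0.3, 0.5]
opening: 1.0
```

send_rows(
  slide=[
    [0.03,0,0],
    [0.055,0,0],
    [0.075,0,0],
    [0.09,0,0],
    [0.09,0,0],
  ],
  twist=[0,0,0,0,0],
  gripper=[1,1,1,1,1],
)

```text
t: 15.42
tool_pos: [631.5, -59.6, 78.1]
tcp_rot: [[-0.164, 0.006, 0.986], [-0.986, 0.002, -0.164], [-0.002, -1.0, 0.005]]
wrist_force: [-0.1, -0.2, -0.7]
opening: 1.0
```

```bash
python3 - <<'E'
from prof import *
import pickle
to([None]*3,-9.5)
get=camera("wrist"); c=camera("wrist"); pickle.dump(c,open("w7.pkl","wb"))
R=cv2.Rodrigues(np.array(c["rvec"]))[0]; print("cam",(-R.T@c["tvec"]).round(0))
for x in (-60,-20,5,13,30,50): print(x,np.round(w2px(c,(*(o+u*x),29)),1))
q=np.array(w2px(c,(*(o+u*8),29))).astype(int); y0=max(0,q[1]-70); x0=q[0]-45
A=c["image"][y0:y0+150,x0:x0+90]; print("crop origin",x0,y0,A.shape)
save(cv2.resize(A,(360,600),interpolation=3),"c7.png")
E
```

```text
t 15.42 tcp [631.5 -59.6  78.1] head -9.43 tilt [-0.002 -1.     0.005] open 1.000 F [-0.1 -0.2 -0.7]
slide [0. 0. 0.] dist 0.0 twist 0.07
cam [643.  13. 221.]
-60 [313.5  78.6]
-20 [313.6 143. ]
5 [313.7 179.6]
13 [313.7 190.8]
30 [313.8 213.7]
50 [313.8 239.3]
crop origin 268 113 (150, 90, 3)
```

View pics/c7.png

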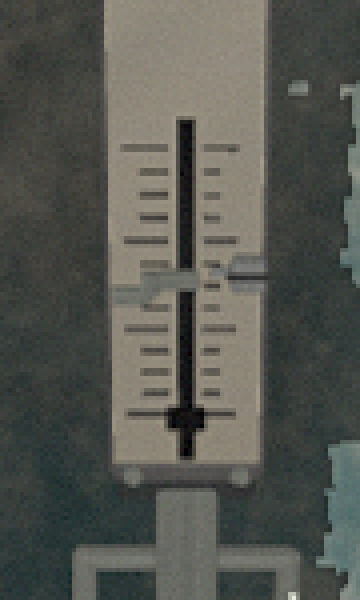

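Clear view: the zero tick and home pointer are at row 414, the drag needle's outer bar at row 293 (its tab at 280), the marker line at row 278 and its nose at about 270. The hook passes over the crossbar at row 555 and sits in the loop. I'll convert this using the actual heights.

```bash
python3 - <<'E'
from prof import *
import pickle
np.set_printoptions(linewidth=200)
c=pickle.load(open("w7.pkl","rb")); P=cloud(c); Z=P[...,2]
x0,y0=268,113
print("rows",176,"..192, cols"); print(Z[174:192,294:336:1].round(0).astype(int)) 
print("pointer",Z[211:222,308:320].round(0).astype(int))
g=lambda x,y,h: round((px2w(c,x0+x/4-.375,y0+y/4-.375,h)[:2]-o)@u,1)
print("ticks",[g(150,r,25) for r in (148,240,329,413)])
print("ptr",[(h,g(185,416,h)) for h in (29,30,32)])
print("needle bar",[(h,g(128,293,h)) for h in (26,28,30)],"tab",[(h,g(165,280,h)) for h in (26,28,30)])
print("line",g(250,278,32),"block",g(250,256,32),g(250,293,32),"nose",[(h,g(215,270,h)) for h in (28,29,30)])
E
```

```text
rows 176 ..192, cols
[[                  24                   26                   26                   26                   26                   26                   26                   26                   26
                    27                   26                   25                   26                   26                   27                   25                   28                   27
                    26                   27                   27                   26                   26                   26                   27                   25                   26
                    26                   25                   26                   25                   27                   26                   27                   26                   26
                    26                   24                   25                   26                   24                    1]
 [                  24                   26                   26                   27                   26                   26                   26                   27                 
[... 15203 characters left out ...]
 27 31 31 31 31 31 31 31 31 32 27]
 [26 26 32 32 31 31 31 32 32 32 31 26]
 [27 27 30 30 31 32 32 31 32 31 31 26]
 [26 25 31 33 32 31 32 31 32 31 31 26]
 [26 27 26 26 27 27 26 28 27 27 25 26]
 [26 26 26 26 26 27 26 27 25 26 27 25]]
ticks [np.float64(-15.2), np.float64(0.8), np.float64(17.1), np.float64(33.1)]
ptr [(29, np.float64(32.3)), (30, np.float64(31.9)), (32, np.float64(31.2))]
needle bar [(26, np.float64(10.2)), (28, np.float64(9.7)), (30, np.float64(9.2))] tab [(26, np.float64(7.8)), (28, np.float64(7.4)), (30, np.float64(6.9))]
line 6.1 block 2.3 8.8 nose [(28, np.float64(5.6)), (29, np.float64(5.4)), (30, np.float64(5.1))]<stdin>:6: RuntimeWarning: invalid value encountered in cast
```

The needle is at x 9.7 and the marker at 5.6, so 4.1 mm remain. The set value is about 26.6 mm, and the pointer/needle difference of 22.5 matches the 22.4 mm pulled. I'll regrip at the same spot and pull 4.2 mm farther than before.

send_rows(
  slide=[
    [-0.03,0,0],
    [-0.06,0,0],
    [-0.09,0,0],
    [-0.12,0,0],
    [-0.136,0.025,0],
  ],
  twist=[0,0,0,0,0],
  gripper=[0.9,0.9,0.9,0.9,0.9],
)

```text
t: 15.93
tool_pos: [656.9, 81.8, 57.1]
tcp_rot: [[-0.16, 0.013, 0.987], [-0.987, 0.003, -0.16], [-0.005, -1.0, 0.012]]
wrist_force: [1.6, -1.0, 0.5]
opening: 0.898
```

```bash
python3 -c "
from h import *
to([651.7,75.5,5.5],-9.5)"
```

```text
t 15.93 tcp [656.9  81.8  57.1] head -9.21 tilt [-0.005 -1.     0.012] open 0.898 F [ 1.6 -1.   0.5]
slide [ 0.0073  0.0515 -0.0048] dist 52.3 twist 0.29
```

send_rows(
  slide=[
    [0.004,0,-0.003],
    [0.007,0.01,-0.005],
    [0.007,0.02,-0.005],
    [0.007,0.02,-0.005],
    [0.007,0.02,-0.005],
  ],
  twist=[0.2,0.2,0.2,0.2,0.2],
  gripper=[0.9,0.9,0.9,0.9,0.9],
)

```text
t: 16.35
tool_pos: [650.8, 75.0, 36.6]
tcp_rot: [[-0.164, 0.012, 0.986], [-0.986, 0.003, -0.165], [-0.005, -1.0, 0.011]]
wrist_force: [0.7, -0.6, -0.0]
opening: 0.9
```

```bash
python3 -c "
from h import *
to([651.7,75.5,5.5],-9.5)"
```

```text
t 16.35 tcp [650.8  75.   36.6] head -9.47 tilt [-0.005 -1.     0.011] open 0.900 F [ 0.7 -0.6 -0. ]
slide [-0.0005  0.0311  0.0005] dist 31.1 twist 0.03
```

send_rows(
  slide=[
    [0,0.01,0],
    [0,0.02,0],
    [0,0.028,0],
    [-0.0005,0.031,0.0005],
    [-0.0005,0.031,0.0005],
  ],
  twist=[0,0,0,0,0],
  gripper=[0.9,0.9,0.8,0.7,0.5],
)

```text
t: 16.77
tool_pos: [651.2, 75.4, 4.3]
tcp_rot: [[-0.165, 0.01, 0.986], [-0.986, 0.003, -0.165], [-0.005, -1.0, 0.009]]
wrist_force: [0.4, -0.2, 0.2]
opening: 0.577
```

send_rows(
  slide=[
    [0,0,0],
    [0,0,0],
    [0,0,0],
    [0,0,0],
    [0,0,0],
  ],
  twist=[0,0,0,0,0],
  gripper=[0.4,0.3,0.2,0.12,0.1],
  newtons=25,
)

```text
t: 17.18
tool_pos: [651.4, 75.4, 4.7]
tcp_rot: [[-0.165, 0.01, 0.986], [-0.986, 0.003, -0.165], [-0.005, -1.0, 0.01]]
wrist_force: [-0.0, 0.4, 1.7]
opening: 0.18
```

send_rows(
  slide=[
    [0,0,0],
    [0,0,0],
    [0,0,0],
  ],
  twist=[0,0,0],
  gripper=[0.1,0.1,0.1],
)

```text
t: 17.43
tool_pos: [651.4, 75.4, 4.7]
tcp_rot: [[-0.165, 0.011, 0.986], [-0.986, 0.003, -0.165], [-0.005, -1.0, 0.01]]
wrist_force: [0.2, -0.4, 1.2]
opening: 0.177
```

```bash
python3 -c "
from h import *
to([655.5,98.3,None],-9.5)"
```

```text
t 17.43 tcp [651.4  75.4   4.7] head -9.47 tilt [-0.005 -1.     0.01 ] open 0.177 F [ 0.2 -0.4  1.2]
slide [-0.0232  0.0001  0.0002] dist 23.2 twist 0.03
```

Now I'll pull 22 mm, then check against the needle.

send_rows(
  slide=[
    [-0.002,0,0],
    [-0.004,0,0],
    [-0.006,0,0],
    [-0.008,0,0],
    [-0.01,0,0],
  ],
  twist=[0,0,0,0,0],
  gripper=[0.1,0.1,0.1,0.1,0.1],
)

```text
t: 17.85
tool_pos: [653.0, 85.4, 4.8]
tcp_rot: [[-0.164, 0.01, 0.986], [-0.986, 0.003, -0.164], [-0.005, -1.0, 0.01]]
wrist_force: [-1.0, -4.5, -0.2]
opening: 0.179
```

send_rows(
  slide=[
    [-0.002,0,0],
    [-0.004,0,0],
    [-0.006,0,0],
    [-0.008,0,0],
    [-0.01,0,0],
  ],
  twist=[0,0,0,0,0],
  gripper=[0.1,0.1,0.1,0.1,0.1],
)

```text
t: 18.27
tool_pos: [654.7, 95.3, 4.8]
tcp_rot: [[-0.164, 0.01, 0.986], [-0.986, 0.003, -0.164], [-0.004, -1.0, 0.01]]
wrist_force: [-0.8, -5.9, 0.4]
opening: 0.179
```

send_rows(
  slide=[
    [-0.001,0,0],
    [-0.002,0,0],
    [-0.003,0,0],
    [-0.003,0,0],
  ],
  twist=[0,0,0,0],
  gripper=[0.1,0.1,0.1,0.1],
)

```text
t: 18.6
tool_pos: [655.2, 98.3, 4.7]
tcp_rot: [[-0.164, 0.01, 0.986], [-0.986, 0.002, -0.164], [-0.004, -1.0, 0.01]]
wrist_force: [-0.3, -5.7, -0.1]
opening: 0.18
```

```bash
cat > sp.py <<'E'
from prof import *
import pickle
b=camera("side")
xs=np.arange(0,64,2.); print("x   ",*xs.astype(int))
for c in (pickle.load(open("s6.pkl","rb")),b):
  for l in (-8,-4,0,8): print(l,*prof(c,l,30,xs))
to([655.5,98.3,None],-9.5)
E
python3 sp.py
```

```text
x    0 2 4 6 8 10 12 14 16 18 20 22 24 26 28 30 32 34 36 38 40 42 44 46 48 50 52 54 56 58 60 62
-8 219 232 238 239 228 212 190 184 192 207 222 235 238 235 228 224 224 223 224 235 242 246 246 239 224 193 164 146 149 162 171 167
-4 193 186 185 190 173 146 114 100 110 136 165 178 184 181 189 193 180 172 170 182 193 198 197 189 174 167 161 148 162 191 212 222
0 126 135 160 186 183 151 104 74 95 124 159 168 181 191 208 217 210 185 149 162 175 191 206 215 216 200 170 155 164 193 213 224
8 243 225 197 164 142 147 179 229 239 245 243 244 244 245 245 245 244 244 242 243 244 245 246 247 237 217 177 149 123 103 88 76
-8 225 234 238 238 225 205 176 171 183 204 223 235 238 235 229 225 224 223 224 235 242 246 247 240 225 194 165 147 151 165 175 171
-4 162 163 166 171 158 137 112 101 112 133 155 171 180 178 174 168 158 160 169 182 188 186 183 177 169 166 162 149 164 192 213 222
0 154 149 159 183 181 154 106 74 94 121 155 165 181 192 207 217 222 204 171 170 175 190 205 215 219 205 177 163 171 197 215 225
8 243 225 197 174 160 159 184 229 238 245 243 244 244 245 246 245 245 244 244 245 245 245 246 247 235 211 168 141 119 101 86 75
t 18.65 tcp [655.1  98.3   4.7] head -9.46 tilt [-0.004 -1.     0.01 ] open 0.177 F [-0.2 -6.6  0.3]
slide [-0.0001  0.      0.0004] dist 0.4 twist 0.04
```

The pointer is exactly back at the earlier peak (x 14). Now the last 4.1 mm, then hold.

send_rows(
  slide=[
    [-0.001,0,0],
    [-0.002,0,0],
    [-0.003,0,0],
    [-0.0041,0,0],
    [-0.0041,0,0],
  ],
  twist=[0,0,0,0,0],
  gripper=[0.1,0.1,0.1,0.1,0.1],
)

```text
t: 19.07
tool_pos: [655.8, 102.2, 4.7]
tcp_rot: [[-0.164, 0.01, 0.986], [-0.986, 0.002, -0.164], [-0.004, -1.0, 0.009]]
wrist_force: [-1.1, -7.2, 1.0]
opening: 0.181
```

```bash
python3 sp.py; python3 -c "
from h import *
c=camera('side'); save(cv2.resize(c['image'][175:225,326:376],(600,600),interpolation=3),'c8.png')"
```

```text
x    0 2 4 6 8 10 12 14 16 18 20 22 24 26 28 30 32 34 36 38 40 42 44 46 48 50 52 54 56 58 60 62
-8 219 232 238 239 228 212 190 184 192 207 222 235 238 235 228 224 224 223 224 235 242 246 246 239 224 193 164 146 149 162 171 167
-4 193 186 185 190 173 146 114 100 110 136 165 178 184 181 189 193 180 172 170 182 193 198 197 189 174 167 161 148 162 191 212 222
0 126 135 160 186 183 151 104 74 95 124 159 168 181 191 208 217 210 185 149 162 175 191 206 215 216 200 170 155 164 193 213 224
8 243 225 197 164 142 147 179 229 239 245 243 244 244 245 245 245 244 244 242 243 244 245 246 247 237 217 177 149 123 103 88 76
-8 215 221 221 214 186 161 177 198 221 223 226 235 237 235 229 225 224 223 225 235 242 246 246 239 225 193 163 146 149 163 175 172
-4 186 185 175 142 110 84 137 180 204 199 189 182 179 176 172 165 157 161 171 183 189 187 187 183 175 170 163 149 163 192 213 222
0 166 156 153 140 116 81 90 104 135 154 169 172 182 191 207 217 222 211 188 184 185 192 206 217 220 205 176 163 172 198 215 224
8 243 228 204 179 162 159 183 228 238 245 243 244 245 245 245 245 245 244 244 245 245 245 246 248 236 213 170 144 121 101 85 73
t 19.12 tcp [655.8 102.2   4.7] head -9.45 tilt [-0.004 -1.     0.009] open 0.182 F [-1.7 -6.5 -0.5]
slide [ 0.0039 -0.      0.0004] dist 3.9 twist 0.05
```

View pics/c8.png

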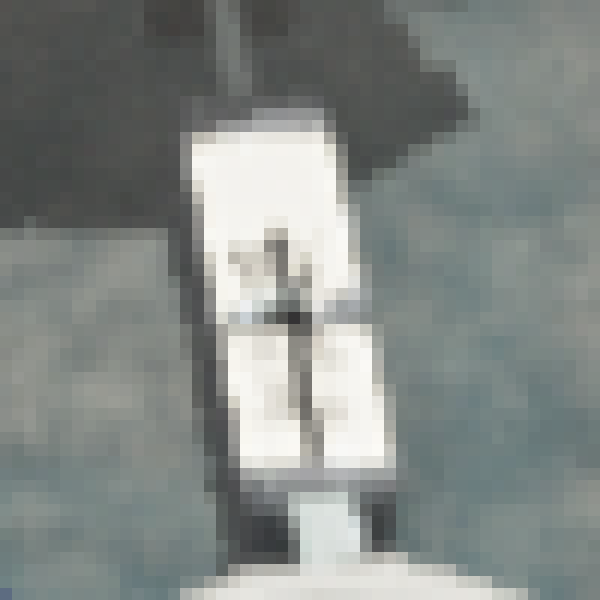

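Pointer (292,312), needle (262,308) and marker (350,303) are level within about 1 mm and not past. Holding for 2.5 s.

send_rows(
  slide=[
    [-0.0003,0,0],
    [-0.0003,0,0],
    [-0.0003,0,0],
    [-0.0003,0,0],
    [-0.0003,0,0],
  ],
  twist=[0,0,0,0,0],
  gripper=[0.1,0.1,0.1,0.1,0.1],
)

```text
t: 19.58
tool_pos: [655.8, 102.2, 4.7]
tcp_rot: [[-0.164, 0.01, 0.986], [-0.986, 0.002, -0.164], [-0.003, -1.0, 0.009]]
wrist_force: [-0.5, -6.7, 0.0]
opening: 0.174
```

send_rows(
  slide=[
    [0,0,0],
    [0,0,0],
    [0,0,0],
    [0,0,0],
    [0,0,0],
  ],
  twist=[0,0,0,0,0],
  gripper=[0.1,0.1,0.1,0.1,0.1],
)

```text
t: 20.0
tool_pos: [655.7, 102.0, 4.7]
tcp_rot: [[-0.164, 0.01, 0.986], [-0.986, 0.001, -0.164], [-0.003, -1.0, 0.009]]
wrist_force: [-0.4, -7.3, 0.5]
opening: 0.179
```

send_rows(
  slide=[
    [0,0,0],
    [0,0,0],
    [0,0,0],
    [0,0,0],
    [0,0,0],
  ],
  twist=[0,0,0,0,0],
  gripper=[0.1,0.1,0.1,0.1,0.1],
)

```text
t: 20.42
tool_pos: [655.7, 101.8, 4.7]
tcp_rot: [[-0.164, 0.009, 0.986], [-0.986, 0.001, -0.164], [-0.002, -1.0, 0.009]]
wrist_force: [-1.3, -7.4, 0.2]
opening: 0.18
```

send_rows(
  slide=[
    [0,0,0],
    [0,0,0],
    [0,0,0],
    [0,0,0],
    [0,0,0],
  ],
  twist=[0,0,0,0,0],
  gripper=[0.1,0.1,0.1,0.1,0.1],
)

```text
t: 20.83
tool_pos: [655.7, 101.6, 4.7]
tcp_rot: [[-0.164, 0.009, 0.986], [-0.986, 0.001, -0.164], [-0.002, -1.0, 0.009]]
wrist_force: [0.2, -6.5, -0.3]
opening: 0.18
```

send_rows(
  slide=[
    [0,0,0],
    [0,0,0],
    [0,0,0],
    [0,0,0],
    [0,0,0],
  ],
  twist=[0,0,0,0,0],
  gripper=[0.1,0.1,0.1,0.1,0.1],
)

```text
t: 21.25
tool_pos: [655.6, 101.4, 4.7]
tcp_rot: [[-0.164, 0.009, 0.986], [-0.986, 0.0, -0.164], [-0.002, -1.0, 0.009]]
wrist_force: [-0.6, -6.3, 0.8]
opening: 0.176
```

send_rows(
  slide=[
    [0,0,0],
    [0,0,0],
    [0,0,0],
    [0,0,0],
    [0,0,0],
  ],
  twist=[0,0,0,0,0],
  gripper=[0.1,0.1,0.1,0.1,0.1],
)

```text
t: 21.67
tool_pos: [655.6, 101.2, 4.7]
tcp_rot: [[-0.164, 0.009, 0.986], [-0.986, -0.0, -0.164], [-0.001, -1.0, 0.009]]
wrist_force: [-0.2, -7.1, 0.0]
opening: 0.18
```

```bash
python3 -c "
from h import *
to([651.4,75.3,None],-9.5)"
```

```text
t 21.67 tcp [655.6 101.2   4.7] head -9.46 tilt [-0.001 -1.     0.009] open 0.180 F [-0.2 -7.1  0. ]
slide [ 0.0262 -0.      0.0001] dist 26.2 twist 0.04
```

The hold drifted back 1 mm. I'll go forward 1.3 mm and hold once more with compensation, for margin.

send_rows(
  slide=[
    [-0.0006,0,0],
    [-0.0013,0,0],
    [-0.0015,0,0],
    [-0.0015,0,0],
    [-0.0015,0,0],
  ],
  twist=[0,0,0,0,0],
  gripper=[0.1,0.1,0.1,0.1,0.1],
)

```text
t: 22.08
tool_pos: [655.8, 102.5, 4.7]
tcp_rot: [[-0.164, 0.009, 0.986], [-0.986, -0.0, -0.164], [-0.001, -1.0, 0.009]]
wrist_force: [-0.5, -6.7, 1.0]
opening: 0.178
```

send_rows(
  slide=[
    [-0.0002,0,0],
    [-0.0002,0,0],
    [-0.0002,0,0],
    [-0.0002,0,0],
    [-0.0002,0,0],
  ],
  twist=[0,0,0,0,0],
  gripper=[0.1,0.1,0.1,0.1,0.1],
)

```text
t: 22.5
tool_pos: [655.8, 102.5, 4.7]
tcp_rot: [[-0.164, 0.009, 0.986], [-0.986, -0.001, -0.164], [-0.001, -1.0, 0.009]]
wrist_force: [-0.7, -7.1, 0.9]
opening: 0.178
```

send_rows(
  slide=[
    [-0.0002,0,0],
    [-0.0002,0,0],
    [-0.0002,0,0],
    [-0.0002,0,0],
    [-0.0002,0,0],
  ],
  twist=[0,0,0,0,0],
  gripper=[0.1,0.1,0.1,0.1,0.1],
)

```text
t: 22.92
tool_pos: [655.8, 102.5, 4.6]
tcp_rot: [[-0.164, 0.009, 0.986], [-0.986, -0.001, -0.164], [-0.0, -1.0, 0.009]]
wrist_force: [-0.6, -7.4, 1.1]
opening: 0.179
```

send_rows(
  slide=[
    [-0.0002,0,0],
    [-0.0002,0,0],
    [-0.0002,0,0],
    [-0.0002,0,0],
    [-0.0002,0,0],
  ],
  twist=[0,0,0,0,0],
  gripper=[0.1,0.1,0.1,0.1,0.1],
)

```text
t: 23.33
tool_pos: [655.8, 102.4, 4.6]
tcp_rot: [[-0.164, 0.008, 0.986], [-0.986, -0.002, -0.164], [0.0, -1.0, 0.009]]
wrist_force: [-0.6, -6.7, 0.1]
opening: 0.179
```

send_rows(
  slide=[
    [-0.0002,0,0],
    [-0.0002,0,0],
    [-0.0002,0,0],
    [-0.0002,0,0],
    [-0.0002,0,0],
  ],
  twist=[0,0,0,0,0],
  gripper=[0.1,0.1,0.1,0.1,0.1],
)

```text
t: 23.75
tool_pos: [655.8, 102.5, 4.6]
tcp_rot: [[-0.164, 0.008, 0.986], [-0.986, -0.002, -0.164], [0.0, -1.0, 0.009]]
wrist_force: [0.4, -7.4, 0.4]
opening: 0.181
```

send_rows(
  slide=[
    [-0.0002,0,0],
    [-0.0002,0,0],
    [-0.0002,0,0],
    [-0.0002,0,0],
    [-0.0002,0,0],
  ],
  twist=[0,0,0,0,0],
  gripper=[0.1,0.1,0.1,0.1,0.1],
)

```text
t: 24.17
tool_pos: [655.8, 102.4, 4.6]
tcp_rot: [[-0.164, 0.008, 0.986], [-0.986, -0.002, -0.164], [0.001, -1.0, 0.008]]
wrist_force: [-0.3, -6.9, -0.2]
opening: 0.179
```

```bash
python3 sp.py | tail -6; python3 -c "
from h import *
to([651.4,75.3,None],-9.5)"
```

```text
-8 225 230 227 212 186 165 187 206 222 224 226 235 236 234 229 225 224 223 224 235 242 246 246 239 225 195 166 147 149 162 174 171
-4 189 179 160 121 96 82 137 180 204 199 191 183 181 179 188 192 179 172 171 182 188 186 190 189 180 172 164 150 164 192 213 222
0 173 154 139 121 101 77 91 106 135 154 170 172 181 192 208 219 222 204 171 170 175 189 206 216 220 204 175 161 170 198 215 224
8 243 227 200 174 158 158 183 228 238 245 243 244 245 245 245 245 245 244 244 245 245 245 246 248 236 213 171 146 123 100 85 74
t 24.22 tcp [655.8 102.4   4.7] head -9.46 tilt [ 0.001 -1.     0.008] open 0.178 F [ 0.3 -6.2  0.3]
slide [0.0041 0.     0.0004] dist 4.2 twist 0.04
t 24.22 tcp [655.8 102.4   4.7] head -9.46 tilt [ 0.001 -1.     0.008] open 0.178 F [ 0.3 -6.2  0.3]
slide [0.0275 0.     0.0001] dist 27.5 twist 0.04
```

Held steady for over 2 s and level. Now I'll ease home, release and back off.

send_rows(
  slide=[
    [0.002,0,0],
    [0.004,0,0],
    [0.006,0,0],
    [0.008,0,0],
    [0.01,0,0],
  ],
  twist=[0,0,0,0,0],
  gripper=[0.1,0.1,0.1,0.1,0.1],
)

```text
t: 24.63
tool_pos: [654.2, 92.5, 4.7]
tcp_rot: [[-0.164, 0.008, 0.986], [-0.986, -0.002, -0.164], [0.001, -1.0, 0.009]]
wrist_force: [0.3, -4.9, 0.0]
opening: 0.181
```

send_rows(
  slide=[
    [0.002,0,0],
    [0.004,0,0],
    [0.006,0,0],
    [0.008,0,0],
    [0.01,0,0],
  ],
  twist=[0,0,0,0,0],
  gripper=[0.1,0.1,0.1,0.1,0.1],
)

```text
t: 25.05
tool_pos: [652.5, 82.6, 4.7]
tcp_rot: [[-0.164, 0.008, 0.986], [-0.986, -0.002, -0.164], [0.001, -1.0, 0.009]]
wrist_force: [0.2, -2.0, -0.8]
opening: 0.176
```

send_rows(
  slide=[
    [0.002,0,0],
    [0.004,0,0],
    [0.006,0,0],
    [0.0075,0,0],
    [0.0075,0,0],
  ],
  twist=[0,0,0,0,0],
  gripper=[0.1,0.1,0.1,0.1,0.1],
)

```text
t: 25.47
tool_pos: [651.3, 75.1, 4.7]
tcp_rot: [[-0.165, 0.008, 0.986], [-0.986, -0.002, -0.165], [0.0, -1.0, 0.009]]
wrist_force: [0.3, -0.9, -0.7]
opening: 0.184
```

send_rows(
  slide=[
    [0.0004,0,0],
    [0.0008,0,0],
    [0.0008,0,0],
    [0.0008,0,0],
  ],
  twist=[0,0,0,0],
  gripper=[0.1,0.1,0.1,0.1],
)

```text
t: 25.8
tool_pos: [651.2, 74.4, 4.7]
tcp_rot: [[-0.165, 0.008, 0.986], [-0.986, -0.002, -0.165], [0.0, -1.0, 0.009]]
wrist_force: [0.9, 1.4, 0.2]
opening: 0.183
```

send_rows(
  slide=[
    [0,0,0],
    [0,0,0],
    [0,0,0],
    [0,-0.001,0],
    [0,-0.003,0],
  ],
  twist=[0,0,0,0,0],
  gripper=[0.2,0.25,0.35,0.5,0.7],
)

```text
t: 26.22
tool_pos: [651.0, 74.4, 7.6]
tcp_rot: [[-0.165, 0.008, 0.986], [-0.986, -0.002, -0.165], [0.0, -1.0, 0.008]]
wrist_force: [0.1, 0.0, 0.4]
opening: 0.624
```

send_rows(
  slide=[
    [0,-0.01,0],
    [0,-0.03,0],
    [0,-0.05,0],
    [0.02,-0.065,0],
    [0.045,-0.065,0],
  ],
  twist=[0,0,0,0,0],
  gripper=[0.9,0.95,1,1,1],
)

```text
t: 26.63
tool_pos: [645.0, 31.0, 76.7]
tcp_rot: [[-0.162, 0.014, 0.987], [-0.987, -0.002, -0.162], [-0.0, -1.0, 0.014]]
wrist_force: [1.6, -0.8, 0.5]
opening: 1.0
```

send_rows(
  slide=[
    [0.03,0,0],
    [0.055,0,0],
    [0.075,0,0],
    [0.09,0,0],
    [0.09,0,0],
  ],
  twist=[0,0,0,0,0],
  gripper=[1,1,1,1,1],
)

```text
t: 27.05
tool_pos: [630.2, -60.4, 77.4]
tcp_rot: [[-0.164, 0.014, 0.986], [-0.986, -0.002, -0.164], [0.0, -1.0, 0.014]]
wrist_force: [0.3, -1.1, -0.4]
opening: 0.999
```

```bash
python3 - <<'E'
from prof import *
import pickle
to([None]*3,-9.5)
c=camera("wrist"); c=camera("wrist"); pickle.dump(c,open("w9.pkl","wb"))
q=np.array(w2px(c,(*(o+u*8),29))).astype(int); y0=max(0,q[1]-70); x0=q[0]-45
A=c["image"][y0:y0+150,x0:x0+90]; print("crop origin",x0,y0)
save(cv2.resize(A,(360,600),interpolation=3),"c9.png")
E
```

```text
t 27.05 tcp [630.2 -60.4  77.4] head -9.46 tilt [ 0.    -1.     0.014] open 0.999 F [ 0.3 -1.1 -0.4]
slide [0. 0. 0.] dist 0.0 twist 0.04
crop origin 269 112
```

The picture limit is reached, so I'll do the final check from the range data: heights of the needle bar, marker block and pointer.

```bash
python3 - <<'E'
from prof import *
import pickle
for f in ("w7.pkl","w9.pkl"):
    c=pickle.load(open(f,"rb")); P=cloud(c); Z=P[...,2]; G=(P[...,:2]-o)@u; L=(P[...,:2]-o)@n
    L=L-np.nanmedian(L[(Z>24)&(Z<28)&(G>-30)&(G<40)&(abs(L)<20)])
    for nm,l0,l1,z0,z1,g0,g1 in [("needle bar",-13,-8,29,33,-15,25),("marker block",9,14,31,35,-15,25),("nose",5,8,28.3,35,-15,25),("pointer",-3,3,30,34,24,40),("case top",-12,12,23,28,-40,40),("needle tab",-3,3,30,34,-15,20),("case end",-12,12,20,29,30,60)]:
        k=(L>l0)&(L<l1)&(Z>z0)&(Z<z1)&(G>g0)&(G<g1)
        print(f,nm,k.sum(),"G",np.percentile(G[k],[5,50,95]).round(1),"z %.1f"%np.median(Z[k])) if k.sum() else print(nm,0)
a=pickle.load(open("c0.pkl","rb"))["side"]; b=camera("side")
D=np.abs(a["image"].astype(int)-b["image"]).max(2)
P=cloud(a)
for nm,(x0,y0) in dict(jar=(375,180),tape=(412,168),nip=(330,370),tube=(260,210)).items():
    print(nm,D[int(y0/1.25)-10:int(y0/1.25)+10,int(x0/1.25)-10:int(x0/1.25)+10].mean().round(1))
E
```

```text
w7.pkl needle bar 30 G [ 8.2  9.5 10.7] z 30.4
w7.pkl marker block 52 G [2.7 5.2 8.1] z 32.5
w7.pkl nose 14 G [3.1 5.2 6.1] z 29.2
w7.pkl pointer 39 G [30.6 31.8 33.3] z 31.2
w7.pkl case top 3662 G [-36.8  -5.6  35.7] z 26.3
w7.pkl needle tab 27 G [5.3 6.5 7.6] z 31.3
w7.pkl case end 920 G [31.1 42.4 57.4] z 25.6
w9.pkl needle bar 30 G [5.2 6.5 8.1] z 30.3
w9.pkl marker block 58 G [3.6 6.2 9. ] z 32.4
w9.pkl nose 10 G [5.7 6.2 7. ] z 29.5
w9.pkl pointer 34 G [31.8 32.9 34.3] z 31.3
w9.pkl case top 3685 G [-36.9  -5.8  35.4] z 26.3
w9.pkl needle tab 38 G [2.2 3.6 5.2] z 31.5
w9.pkl case end 954 G [31.3 42.5 57.6] z 25.7
jar 5.8
tape 10.0
nip 5.1
tube 64.2
```

Needle at 6.5 and marker at 6.2, so 0.3 mm apart. The pointer is home, the case is flat and the hand is clear. Handing in.

```bash
python3 -c "
from h import *
to([None]*3,-9.5); print(finish_job())"
```

```text
t 27.20 tcp [630.6 -57.3  76.9] head -9.34 tilt [-0.001 -1.     0.014] open 0.999 F [0.1 0.3 0.1]
slide [0. 0. 0.] dist 0.0 twist 0.16
the job is handed in; nothing more can be done
None
```

The loop is proof-loaded, and I handed the job in at 27.2 s; no verdict came back.

**What I did:** I lifted the gauge out by its case, laid it flat with the hook in the loop, and let go. I then took it by the black grip and pulled twice:
- **Trial pull:** I pulled to about 22 mm, short of the marker, eased it home, and let go to compare the needle with the marker up close.
- **Final pull:** I pulled to about 26.5 mm, level with the marker. The first hold lasted about 2.5 s, but the grip crept back 1 mm. I pulled 1.3 mm forward again and held steady for over 2 s at about 7 N. Then I eased it home and released it.

**Last checks (range data):**
- **Drag needle:** within about 0.3 mm of the marker.
- **Pointer:** back home, so the needle reads about 26.4 mm.
- **Case:** flat on the worktop.
- **Hook:** the last picture, after the trial pull, showed it over the crossbar inside the loop. The gauge moved only about 1 mm after that.
- **Hand:** clear of everything, with no force at the wrist.

**Less certain:**
- **Height readings:** the side camera put the marker about 1 mm off the wrist camera's reading, because its height affects the view. That is within the 3 mm allowed.
- **Final look:** I had reached the picture limit, so the final state was checked by numbers only.
- **Other items:** the jar, tape and nippers looked unchanged in the side image. The area around the putty tube did differ, probably because the arm covered it at the start. I made no separate check of the tube or the glue bottle, but the hand never went near either.

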